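# Spot-test the rods in the V-groove tester

### The arm

A 6-joint arm with a two-finger parallel gripper is mounted at the origin on the work surface. World frame = base frame: x ahead of the robot, y to its left, z up, the work surface at z = 0. Lengths are in m, angles in rad, forces in N, time in s.
With the tool pointing down it reaches from about 0.25 to 0.775 m from the base axis. Payload 8.9 kg.
Tool frame: the origin (TCP) lies between the finger pads; the fingertips stand finger_overhang ahead of it and the grasp point (between the pads) lies 8 mm behind it (finger_overhang is the distance from the TCP to the fingertips, in m); z points along the fingers, y is the line along which they close (so a half turn about z gives the same grasp; the last joint's range is limited). The gripper opens to 85 mm and grips with 20 to 120 N. Pads are 22 mm wide; open, the fingers measure 114 mm over their backs; the gripper's body (76 mm by 85 mm) begins 54 mm behind the grasp point. The pads swing forward as they close: fully open they stand 13 mm farther back than shut.
Start: joints at [1.075, 0.291, -0.153, 1.127, 0, 1.431], TCP at [0.183, 0.492, 0.242] pointing down, gripper open.
Joint ranges: [-2.52, 2.52], [-0.91, 1.74], [-1.3, 1.37], [-1.96, 2.02], [-1.52, 1.47], [-3.14, 3.14]. Speed limits (rad/s): [2.22, 2.22, 2.79, 3.14, 3.14, 3.14].

### API

Orientations are given as a rotation vector (axis times angle).
In Python, from cell import * gives the robot as it stands.
- The arm moves only by the tool play_rows, never from a script. Its argument "moves" is text: rows parted by semicolons, each of 4 numbers parted by spaces: the shift along the tool's x, y, z in m, then the turn about the tool's z in rad. A call has 1 to 20 rows; each row shifts and turns the commanded pose from where the row before left it, along the tool's axes as they then stand; what a row does not reach is not made up. A row lasts 1/8 s, in which the tool goes at most 62.5 mm and 10.7 degrees, less where a joint would pass 70% of its speed; a pose out of reach is approached as far as the arm can. A call is refused whole if a number of a shift passes 0.0625 or a number of a turn 0.188, either way. A call with a gripper value outside its range is refused whole. "hand" is the closure, from 0 (fully open) to 1 (shut), set as the call begins (left out, the last holds). The fingers move at their own pace and stop on an object; "newtons" is the grip in N (left out, the last holds). Time passes only in rows, so rows that do not move let the fingers close. It gives the time, the measured TCP pose, the force, the opening and the grip force at its end, in the units of the state.
- state(): the state, without advancing time (a new reading comes with each control period).
- capture(name): name is "side" or "top" or "wrist"; returns the picture (400x640x3 uint8, red, green, blue); there is no depth.
- camera_info(name): a dict with "vfov" (degrees; the focal length in pixels is half the picture's height over the tangent of half this angle, whatever the lens; pixels are square), "cx", "cy" (the principal point, pixels), "dist" ([k1, k2, p1, p2, k3] as OpenCV has them; the pictures are not rectified), "eye" and "orientation" of the camera in the world. Camera axes: x right, y down, z forward; pixel columns grow to the right and rows downward; lengths in m; the calibration is good to about 2 mm. A picture is of the moment at which its call begins: read the wrist's pose just before it. camera_info takes no time and is no camera call; for the wrist camera it gives the pose at the moment of the call.
- close_job(): hands the job in; it is judged then, once.
Trained networks look in the newest picture that a camera, given by its name, has taken for a name from the list of things; names that differ only in an ending like _2 or _b are one class to them, and where a whole thing is asked for, a point or a joint stands for the part that bears it (a point fixed in the world has none). Each returns a list of dicts, best first, with "conf" (0 to 1); they miss things now and then, are a little off and sometimes report something else, mostly with a low value. They report only what shows in the picture. A call takes as long as a camera call. They do not tell look-alikes from the thing itself.
- masks_of(camera, thing): "region" (400x640 bool, what is visible of it) and "box" ([left, top, width, height] in pixels, round what is visible of it).
The state is a dict: "clock": time; "joints": joint angles; "joint_vel": joint speeds; "tau": joint torques, N m; "tcp_pos": TCP position; "tcp_rot": TCP orientation; "ft_force": force on the tool from outside, world axes, zero at the start; "moment": the same for the moment, N m; "opening": opening from 0.0 (shut) to 1.0 (fully open); "grasp_force": force on a finger pad.
Only numpy, scipy, OpenCV 4.12 (cv2) and the standard library are available. Lean on these libraries where they do the work, as an engineer would, in place of code of your own. Each camera call takes 0.05 s, during which the arm holds its last target. There are 200 camera calls.

### The job

Lay every rod that is on the bench into a V-groove of its own in the tester, banded end towards the robot and about 2 to 3 cm short of the copper contact plate; once all of them lie there released, push each gently along its groove until its plain end rests against the plate, without shoving the plate back. Then take the tester pen and touch its tip lightly, for about half a second, onto the blue band of each rod in turn - brass first, then copper, then steel, then iron, as far as they are there - and lay the pen back in its rest. Leave the rods against the plate and everything else on the bench where it is.

Things in the scene. Friction and masses are not known exactly. Their poses are not given: they have to be found in the camera images.
- brass_rod: Yellow brass round bar, 18 mm in diameter, 100 mm long, about 200 g, with a 14 mm wide blue band round it centred 18 mm from one end (x = -32 mm). May be absent (None). Origin on its axis at mid-length (9 mm above the bench when lying); +x runs along the axis from the banded end to the plain end. It hardly rolls on the bench.
- brass_end (a point): centre of the plain end face of the brass rod, 50 mm from its origin along +x
- copper_rod: Reddish copper round bar, 18 mm in diameter, 100 mm long, about 200 g, with a 14 mm wide blue band round it centred 18 mm from one end (x = -32 mm). May be absent (None). Origin on its axis at mid-length (9 mm above the bench when lying); +x runs along the axis from the banded end to the plain end. It hardly rolls on the bench.
- copper_end (a point): centre of the plain end face of the copper rod, 50 mm from its origin along +x
- steel_rod: Bright grey steel round bar, 18 mm in diameter, 100 mm long, about 200 g, with a 14 mm wide blue band round it centred 18 mm from one end (x = -32 mm). May be absent (None). Origin on its axis at mid-length (9 mm above the bench when lying); +x runs along the axis from the banded end to the plain end. It hardly rolls on the bench.
- steel_end (a point): centre of the plain end face of the steel rod, 50 mm from its origin along +x
- iron_rod: Black iron round bar, 18 mm in diameter, 100 mm long, about 200 g, with a 14 mm wide blue band round it centred 18 mm from one end (x = -32 mm). May be absent (None). Origin on its axis at mid-length (9 mm above the bench when lying); +x runs along the axis from the banded end to the plain end. It hardly rolls on the bench.
- iron_end (a point): centre of the plain end face of the iron rod, 50 mm from its origin along +x
- cradle: Fixed tester: aluminium block 208 mm wide, top 22 mm above the bench, with four 90-degree V-grooves along its x, 54 mm apart, 8 mm deep, from x = -85 (open end, nearest the robot) to x = +66 mm, where the copper contact plate stands; black meter housing behind it (x = 92 to 182 mm, top at 55 mm). Origin under its middle at bench level; +x along the grooves towards the plate.
- groove1 (a point): groove at y = -81 mm of the cradle: the point on a seated rod's axis at the plate's face as built (x = 66 mm, 26.5 mm above the bench, 4.5 mm above the block's top); x points along the groove towards the plate. A seated rod stands 13.5 mm proud of the block and slides against dry friction of about 1.5 to 4 N, with some chatter
- groove2 (a point): groove at y = -27 mm of the cradle: the point on a seated rod's axis at the plate's face as built (x = 66 mm, 26.5 mm above the bench, 4.5 mm above the block's top); x points along the groove towards the plate. A seated rod stands 13.5 mm proud of the block and slides against dry friction of about 1.5 to 4 N, with some chatter
- groove3 (a point): groove at y = 27 mm of the cradle: the point on a seated rod's axis at the plate's face as built (x = 66 mm, 26.5 mm above the bench, 4.5 mm above the block's top); x points along the groove towards the plate. A seated rod stands 13.5 mm proud of the block and slides against dry friction of about 1.5 to 4 N, with some chatter
- groove4 (a point): groove at y = 81 mm of the cradle: the point on a seated rod's axis at the plate's face as built (x = 66 mm, 26.5 mm above the bench, 4.5 mm above the block's top); x points along the groove towards the plate. A seated rod stands 13.5 mm proud of the block and slides against dry friction of about 1.5 to 4 N, with some chatter
- contact_plate (a joint): how far the copper contact plate has been shoved back (m); 0 as set, up to 0.012. It is held by friction only: it yields above about 15 N, and does not come back
- plate_face (a point): middle of the contact plate's near face, at the height of the seated rods' axes; x points away from the grooves. The plate is 204 mm wide, 8 mm thick, its top 42 mm above the bench
- pen: Tester pen: square red body 14 x 14 mm, 135 mm long (x = -60 to +75 mm) with a black sleeve near its rear and a brass pointed tip at the -x end, 50 g. Origin on its axis, close to its centre of mass: grip here. At the start it lies level in its rest, tip towards the robot, with its axis 27 mm above the bench.
- pen_tip (a point): the end of the pen's tip, on its axis 95 mm from the origin towards -x; tip rounded, 5 mm thick
- pen_rest: Fixed wooden rest with two forks, each 10 mm thick, at x = -42 and +50 mm, whose floors are 20 mm above the bench and whose flared lips stand up to 33 mm; 22 mm wide inside at the floor. Origin at bench level; the pen lies along its x. Between the forks there is room for the fingers down to 6 mm above the bench.
- hammer: bystander: hammer lying along y, wooden handle; origin on its underside or handle; not to be moved
- brass_ring: bystander: small brass ring, 32 mm across, 8 mm high; origin on its underside or handle; not to be moved
- bench_block: bystander: dark steel bench block 60 x 60 x 20 mm; origin on its underside or handle; not to be moved
- jar: bystander: small glass jar with brass lid, 56 mm across, 75 mm tall; origin on its underside or handle; not to be moved
- tin: bystander: paint tin, 60 mm across, 80 mm tall; origin on its underside or handle; not to be moved
- enamel_disc: bystander: blue enamel disc, 44 mm across, 7 mm thick; origin on its underside or handle; not to be moved
There are look-alikes about, which are no part of the job. Several things have the shape of the iron_rod; the one meant has the colours described above.

How it is judged:
On the way, in this order (a step that is already met when the one before it is completed fails the run):
1. every rod lies released in a groove, banded end towards the robot, its plain end at least 10 mm short of the contact plate (((y of brass_end in the frame of groove1 between -0.003 and 0.003 m and z of brass_end in the frame of groove1 between -0.003 and 0.003 m) or (y of brass_end in the frame of groove2 between -0.003 and 0.003 m and z of brass_end in the frame of groove2 between -0.003 and 0.003 m) or (y of brass_end in the frame of groove3 between -0.003 and 0.003 m and z of brass_end in the frame of groove3 between -0.003 and 0.003 m) or (y of brass_end in the frame of groove4 between -0.003 and 0.003 m and z of brass_end in the frame of groove4 between -0.003 and 0.003 m)) and angle between the x axis of each of brass_rod, copper_rod, steel_rod, iron_rod and the x axis of cradle, either way round below 0.05 rad and linear speed of each of brass_rod, copper_rod, steel_rod, iron_rod below 0.02 m/s and contact force between the fingers and brass_rod below 0.05 N and x of brass_end in the frame of plate_face between -0.055 and -0.01 m and ((y of copper_end in the frame of groove1 between -0.003 and 0.003 m and z of copper_end in the frame of groove1 between -0.003 and 0.003 m) or (y of copper_end in the frame of groove2 between -0.003 and 0.003 m and z of copper_end in the frame of groove2 between -0.003 and 0.003 m) or (y of copper_end in the frame of groove3 between -0.003 and 0.003 m and z of copper_end in the frame of groove3 between -0.003 and 0.003 m) or (y of copper_end in the frame of groove4 between -0.003 and 0.003 m and z of copper_end in the frame of groove4 between -0.003 and 0.003 m)) and contact force between the fingers and copper_rod below 0.05 N and x of copper_end in the frame of plate_face between -0.055 and -0.01 m and ((y of steel_end in the frame of groove1 between -0.003 and 0.003 m and z of steel_end in the frame of groove1 between -0.003 and 0.003 m) or (y of steel_end in the frame of groove2 between -0.003 and 0.003 m and z of steel_end in the frame of groove2 between -0.003 and 0.003 m) or (y of steel_end in the frame of groove3 between -0.003 and 0.003 m and z of steel_end in the frame of groove3 between -0.003 and 0.003 m) or (y of steel_end in the frame of groove4 between -0.003 and 0.003 m and z of steel_end in the frame of groove4 between -0.003 and 0.003 m)) and contact force between the fingers and steel_rod below 0.05 N and x of steel_end in the frame of plate_face between -0.055 and -0.01 m and ((y of iron_end in the frame of groove1 between -0.003 and 0.003 m and z of iron_end in the frame of groove1 between -0.003 and 0.003 m) or (y of iron_end in the frame of groove2 between -0.003 and 0.003 m and z of iron_end in the frame of groove2 between -0.003 and 0.003 m) or (y of iron_end in the frame of groove3 between -0.003 and 0.003 m and z of iron_end in the frame of groove3 between -0.003 and 0.003 m) or (y of iron_end in the frame of groove4 between -0.003 and 0.003 m and z of iron_end in the frame of groove4 between -0.003 and 0.003 m)) and contact force between the fingers and iron_rod below 0.05 N and x of iron_end in the frame of plate_face between -0.055 and -0.01 m), for 0.2 s.
2. every rod has been pushed up against the contact plate (within 2 mm) and let go (((y of brass_end in the frame of groove1 between -0.003 and 0.003 m and z of brass_end in the frame of groove1 between -0.003 and 0.003 m) or (y of brass_end in the frame of groove2 between -0.003 and 0.003 m and z of brass_end in the frame of groove2 between -0.003 and 0.003 m) or (y of brass_end in the frame of groove3 between -0.003 and 0.003 m and z of brass_end in the frame of groove3 between -0.003 and 0.003 m) or (y of brass_end in the frame of groove4 between -0.003 and 0.003 m and z of brass_end in the frame of groove4 between -0.003 and 0.003 m)) and angle between the x axis of each of brass_rod, copper_rod, steel_rod, iron_rod and the x axis of cradle, either way round below 0.05 rad and x of each of brass_end, copper_end, steel_end, iron_end in the frame of plate_face above -0.002 m and linear speed of each of brass_rod, copper_rod, steel_rod, iron_rod below 0.02 m/s and contact force between the fingers and brass_rod below 0.05 N and ((y of copper_end in the frame of groove1 between -0.003 and 0.003 m and z of copper_end in the frame of groove1 between -0.003 and 0.003 m) or (y of copper_end in the frame of groove2 between -0.003 and 0.003 m and z of copper_end in the frame of groove2 between -0.003 and 0.003 m) or (y of copper_end in the frame of groove3 between -0.003 and 0.003 m and z of copper_end in the frame of groove3 between -0.003 and 0.003 m) or (y of copper_end in the frame of groove4 between -0.003 and 0.003 m and z of copper_end in the frame of groove4 between -0.003 and 0.003 m)) and contact force between the fingers and copper_rod below 0.05 N and ((y of steel_end in the frame of groove1 between -0.003 and 0.003 m and z of steel_end in the frame of groove1 between -0.003 and 0.003 m) or (y of steel_end in the frame of groove2 between -0.003 and 0.003 m and z of steel_end in the frame of groove2 between -0.003 and 0.003 m) or (y of steel_end in the frame of groove3 between -0.003 and 0.003 m and z of steel_end in the frame of groove3 between -0.003 and 0.003 m) or (y of steel_end in the frame of groove4 between -0.003 and 0.003 m and z of steel_end in the frame of groove4 between -0.003 and 0.003 m)) and contact force between the fingers and steel_rod below 0.05 N and ((y of iron_end in the frame of groove1 between -0.003 and 0.003 m and z of iron_end in the frame of groove1 between -0.003 and 0.003 m) or (y of iron_end in the frame of groove2 between -0.003 and 0.003 m and z of iron_end in the frame of groove2 between -0.003 and 0.003 m) or (y of iron_end in the frame of groove3 between -0.003 and 0.003 m and z of iron_end in the frame of groove3 between -0.003 and 0.003 m) or (y of iron_end in the frame of groove4 between -0.003 and 0.003 m and z of iron_end in the frame of groove4 between -0.003 and 0.003 m)) and contact force between the fingers and iron_rod below 0.05 N), for 0.2 s.
3. the pen's tip rests lightly (0.2 to 15 N) on the blue band of the brass rod, which is against the plate (((y of brass_end in the frame of groove1 between -0.003 and 0.003 m and z of brass_end in the frame of groove1 between -0.003 and 0.003 m) or (y of brass_end in the frame of groove2 between -0.003 and 0.003 m and z of brass_end in the frame of groove2 between -0.003 and 0.003 m) or (y of brass_end in the frame of groove3 between -0.003 and 0.003 m and z of brass_end in the frame of groove3 between -0.003 and 0.003 m) or (y of brass_end in the frame of groove4 between -0.003 and 0.003 m and z of brass_end in the frame of groove4 between -0.003 and 0.003 m)) and angle between the x axis of brass_rod and the x axis of cradle, either way round below 0.05 rad and x of brass_end in the frame of plate_face above -0.002 m and contact force between pen and brass_rod between 0.2 and 15 N and distance between pen_tip and brass_rod below 0.043 m and x of pen_tip in the frame of brass_rod between -0.04 and -0.024 m), for 0.2 s.
4. the pen's tip rests lightly (0.2 to 15 N) on the blue band of the copper rod, which is against the plate (((y of copper_end in the frame of groove1 between -0.003 and 0.003 m and z of copper_end in the frame of groove1 between -0.003 and 0.003 m) or (y of copper_end in the frame of groove2 between -0.003 and 0.003 m and z of copper_end in the frame of groove2 between -0.003 and 0.003 m) or (y of copper_end in the frame of groove3 between -0.003 and 0.003 m and z of copper_end in the frame of groove3 between -0.003 and 0.003 m) or (y of copper_end in the frame of groove4 between -0.003 and 0.003 m and z of copper_end in the frame of groove4 between -0.003 and 0.003 m)) and angle between the x axis of copper_rod and the x axis of cradle, either way round below 0.05 rad and x of copper_end in the frame of plate_face above -0.002 m and contact force between pen and copper_rod between 0.2 and 15 N and distance between pen_tip and copper_rod below 0.043 m and x of pen_tip in the frame of copper_rod between -0.04 and -0.024 m), for 0.2 s.
5. the pen's tip rests lightly (0.2 to 15 N) on the blue band of the steel rod, which is against the plate (((y of steel_end in the frame of groove1 between -0.003 and 0.003 m and z of steel_end in the frame of groove1 between -0.003 and 0.003 m) or (y of steel_end in the frame of groove2 between -0.003 and 0.003 m and z of steel_end in the frame of groove2 between -0.003 and 0.003 m) or (y of steel_end in the frame of groove3 between -0.003 and 0.003 m and z of steel_end in the frame of groove3 between -0.003 and 0.003 m) or (y of steel_end in the frame of groove4 between -0.003 and 0.003 m and z of steel_end in the frame of groove4 between -0.003 and 0.003 m)) and angle between the x axis of steel_rod and the x axis of cradle, either way round below 0.05 rad and x of steel_end in the frame of plate_face above -0.002 m and contact force between pen and steel_rod between 0.2 and 15 N and distance between pen_tip and steel_rod below 0.043 m and x of pen_tip in the frame of steel_rod between -0.04 and -0.024 m), for 0.2 s.
6. the pen's tip rests lightly (0.2 to 15 N) on the blue band of the iron rod, which is against the plate (((y of iron_end in the frame of groove1 between -0.003 and 0.003 m and z of iron_end in the frame of groove1 between -0.003 and 0.003 m) or (y of iron_end in the frame of groove2 between -0.003 and 0.003 m and z of iron_end in the frame of groove2 between -0.003 and 0.003 m) or (y of iron_end in the frame of groove3 between -0.003 and 0.003 m and z of iron_end in the frame of groove3 between -0.003 and 0.003 m) or (y of iron_end in the frame of groove4 between -0.003 and 0.003 m and z of iron_end in the frame of groove4 between -0.003 and 0.003 m)) and angle between the x axis of iron_rod and the x axis of cradle, either way round below 0.05 rad and x of iron_end in the frame of plate_face above -0.002 m and contact force between pen and iron_rod between 0.2 and 15 N and distance between pen_tip and iron_rod below 0.043 m and x of pen_tip in the frame of iron_rod between -0.04 and -0.024 m), for 0.2 s.
At the end, for the whole second after the job is handed in: Every rod lies at rest in a groove (axis within 3 mm) with its plain end within 2 mm of the contact plate; the plate is shoved back by less than 4 mm; the pen lies in both forks of its rest (within 20 mm along, 8 mm across, 4 mm in height), released and still (all of step 2 and value of joint contact_plate below 0.004 m and x of pen in the frame of pen_rest between -0.02 and 0.02 m and y of pen in the frame of pen_rest between -0.008 and 0.008 m and z of pen in the frame of pen_rest between 0.023 and 0.031 m and angle between the x axis of pen and the x axis of pen_rest, either way round below 0.15 rad and linear speed of pen below 0.02 m/s and contact force between the fingers and pen below 0.05 N); the robot touches nothing.
It fails at once if the contact plate is shoved back by 4 mm or more (value of joint contact_plate above 0.004 m).
It fails at once if a bystander is moved by more than 50 mm (distance of any of hammer, brass_ring, bench_block, jar, tin, enamel_disc from where it was at the start of the episode above 0.05 m).
Of brass_rod, copper_rod, steel_rod, iron_rod only 3 to 4 are there at a start; the rules pass over those that are not, and their reading is None.
At some moment in a run one of brass_rod, copper_rod, steel_rod, iron_rod, pen may be knocked a few centimetres aside while the robot is not near it.
Once in a run the grip may slacken for a moment while it holds something.
It also fails if it takes over 210 s, if anything falls off the work surface, if the arm or the gripper's body presses on something with over 40 N, if the wrist force passes 120 N, or if a joint passes its speed limit or range.

## Working session

There is one attempt and no reset: what is moved stays moved. The work goes in short steps, Python scripts to look and compute and a tool call to move; the robot and the scene stay as the last step left them, time stands still between calls to the robot, and variables do not carry over. Pictures are saved under pics/ and viewed, at most 14 in all, crops included, and the job is handed in when it is done.

Besides the shell and the picture viewer there is one more tool, called as name(argument=value, ...) on one line, values as JSON. play_rows: Moves the arm, as the interface text tells. Its arguments: {"type":"object","properties":{"moves":{"type":"string"},"hand":{"type":"number"},"newtons":{"type":"number"}},"required":["moves"]}

```bash
mkdir -p pics; ls; python3 - <<'E'
from cell import *
import cv2
s=state(); print(s)
for c in ("top","side","wrist"):
    print(c,camera_info(c))
    im=capture(c); cv2.imwrite(f"pics/{c}0.png",im[:,:,::-1])
E
```

```text
pics
{'clock': 0.0, 'joints': array([ 1.07470626e+00,  2.91261419e-01, -1.54137781e-01,  1.12673251e+00,
       -5.18064483e-06,  1.43151196e+00]), 'joint_vel': array([ 0.00075859,  0.00091093, -0.00175113,  0.00043041, -0.00236118,
        0.00020942]), 'tau': array([-2.12134510e-03, -5.37145293e+01,  3.31366682e+01,  1.57025334e-02,
       -3.57817635e-04, -1.42755303e-05]), 'tcp_pos': array([0.18315035, 0.49154337, 0.24173784]), 'tcp_rot': array([-5.57427475e-01, -3.09132418e+00,  1.99492739e-03]), 'ft_force': array([-0.64420483, -0.01175165, -0.11285999]), 'moment': array([ 0.0141932 ,  0.00074884, -0.01204078]), 'grasp_force': 0.0, 'opening': 0.9975780041846102}
top {'vfov': 43.32347926792348, 'cx': 327.1244525012398, 'cy': 199.66763107168507, 'dist': array([-0.00715964,  0.        ,  0.        ,  0.        ,  0.        ]), 'eye': array([0.28304142, 0.03152832, 1.75508566]), 'orientation': array([-2.13268604,  2.17090815, -0.14561015])}
side {'vfov': 47.88653848977324, 'cx': 315.2482654716461, 'cy': 191.1991908119764, 'dist': array([-0.07421906,  0.        ,  0.        ,  0.        ,  0.        ]), 'eye': array([ 0.05855406, -0.8334833 ,  0.74425889]), 'orientation': array([-2.12112093,  0.55031093, -0.26456413])}
wrist {'vfov': 66.3028421854851, 'cx': 320.1193157476178, 'cy': 203.7828924951735, 'dist': array([0.00910096, 0.        , 0.        , 0.        , 0.        ]), 'eye': array([0.11542625, 0.51708756, 0.37266905]), 'orientation': array([2.37646356, 1.65036357, 0.23805241])}
```

```bash
cat > h.py <<'E'
from cell import *
import numpy as np, cv2
from scipy.spatial.transform import Rotation as R
def K(i):
    f=200/np.tan(np.radians(i["vfov"]/2)); return np.array([[f,0,i["cx"]],[0,f,i["cy"]],[0,0,1.]])
def px2w(i,uv,z):
    p=cv2.undistortPoints(np.array(uv,float).reshape(-1,1,2),K(i),np.array(i["dist"])).reshape(-1,2)
    d=R.from_rotvec(i["orientation"]).apply(np.c_[p,np.ones(len(p))]); e=np.array(i["eye"])
    return e+d*((z-e[2])/d[:,2])[:,None]
def w2px(i,P):
    r=R.from_rotvec(i["orientation"]).inv(); P=np.atleast_2d(P)
    q=cv2.projectPoints(r.apply(P-np.array(i["eye"])),np.zeros(3),np.zeros(3),K(i),np.array(i["dist"]))[0]
    return q.reshape(-1,2)
def tool():
    s=state(); return s,R.from_rotvec(s["tcp_rot"]).as_matrix()
E
python3 - <<'E'
import cv2
im=cv2.imread('pics/top0.png'); cv2.imwrite('pics/top0c.png',cv2.resize(im[40:360,:],(800,400)))
cv2.imwrite('pics/top0b.png',cv2.resize(im[60:360,200:600],(800,600),interpolation=cv2.INTER_CUBIC))
E
```

```text
(no output)
```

View pics/top0.png

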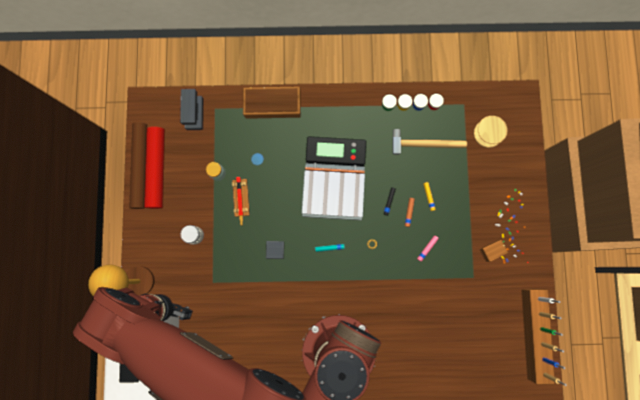

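View pics/side0.png

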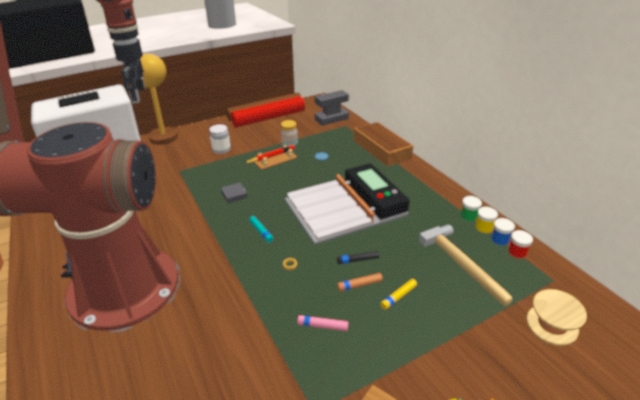

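Top view: black rod at (389,201), reddish-copper rod (409,211), yellow rod (430,195); pink (428,248) and teal (330,247) are look-alikes, and no grey rod is visible. The tester is at (335,190), the pen at (240,198). Next I confirm with an enlarged crop and measure coarsely.

```bash
python3 - <<'E'
from h import *
im=capture("top"); i=camera_info("top")
cv2.imwrite('pics/crop1.png',cv2.resize(im[130:270,290:460,::-1],None,fx=4,fy=4,interpolation=cv2.INTER_CUBIC))
for t in ("brass_rod","copper_rod","steel_rod","iron_rod","pen","cradle","pen_rest","hammer","brass_ring","bench_block","jar","tin","enamel_disc","contact_plate"):
    z={"pen":.027,"cradle":.022,"pen_rest":.02}.get(t,.009)
    for m in masks_of("top",t):
        if m["conf"]<.3: continue
        c,(w,h),a=cv2.minAreaRect(np.argwhere(m["region"])[:,::-1].astype(np.float32))
        print(t,round(m["conf"],2),np.round(c,1),np.round((w,h),1),round(a,1),np.round(px2w(i,c,z)[0],3))
E
```

```text
brass_rod 0.71 [428.9 195.5] [28.1  5.3] 76.0 [ 0.528 -0.328  0.009]
brass_rod 0.35 [333.9 177.6] [60.8 80.6] 3.4 [0.598 0.003 0.009]
iron_rod 0.67 [389.6 200.5] [ 5.8 28.4] 15.5 [ 0.513 -0.19   0.009]
iron_rod 0.65 [427.8 247.8] [ 6.6 28.8] 36.9 [ 0.346 -0.316  0.009]
iron_rod 0.61 [330.5 247.6] [ 5.7 27.2] 82.9 [0.352 0.02  0.009]
pen 0.68 [239.7 198.5] [41.1  4.3] 86.8 [0.527 0.332 0.027]
cradle 0.62 [334.  177.6] [61.9 81.4] 2.4 [0.595 0.003 0.022]
pen_rest 0.86 [240.7 196.7] [37.1 14.6] 87.6 [0.534 0.329 0.02 ]
bench_block 0.61 [274.5 249.5] [17. 17.] 90.0 [0.349 0.213 0.009]
jar 0.57 [215.3 170.8] [18.4 14.8] 45.0 [0.63  0.422 0.009]
tin 0.74 [192.  234.5] [17. 20.] 90.0 [0.406 0.5   0.009]
enamel_disc 0.65 [257.  158.5] [10.6 10.6] 45.0 [0.671 0.274 0.009]
contact_plate 0.53 [335.7 168.2] [57.2  8. ] 5.2 [ 0.631 -0.004  0.009]
```

View pics/crop1.png

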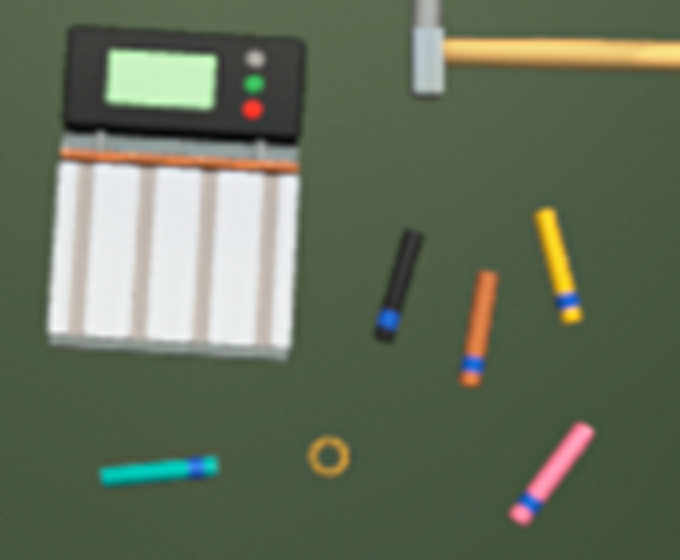

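Iron candidates are black (389,201), pink (428,248) and teal (330,247). Only the black one fits "black iron". The rods present are brass, copper and iron, all with the band towards the robot, and there is no steel. I'll move the wrist camera over them.

play_rows(moves="0 0 0 -0.178; 0 0 0 -0.178; -0.02 -0.05 -0.005 0; -0.02 -0.05 -0.005 0; -0.02 -0.05 -0.005 0; -0.02 -0.05 -0.005 0; -0.02 -0.05 -0.005 0; -0.02 -0.05 -0.005 0; -0.02 -0.05 -0.005 0; -0.02 -0.05 -0.005 0; -0.02 -0.05 -0.005 0; -0.02 -0.05 -0.005 0; -0.02 -0.05 -0.005 0; -0.02 -0.05 -0.005 0; 0 0 0 0;0 0 0 0", hand=0, newtons=40)

```text
clock: 2.9
tcp_pos: [0.4226, -0.1081, 0.3021]
tcp_rot: [-0.002, -3.141, -0.001]
ft_force: [0.4, -0.7, 1.2]
opening: 1.0
grasp_force: 0.0
```

```bash
python3 - <<'E'
from h import *
s,T=tool(); print(s["clock"],s["tcp_pos"],T.round(3).tolist(),s["joints"].round(3))
i=camera_info("wrist"); im=capture("wrist"); cv2.imwrite('pics/w1.png',im[:,:,::-1])
print(i); print("tool-frame eye",T.T@(i["eye"]-s["tcp_pos"]),"axes",(T.T@R.from_rotvec(i["orientation"]).as_matrix()).round(3).tolist())
E
```

```text
2.9 [ 0.42255964 -0.10810894  0.30210834] [[-1.0, 0.002, -0.001], [0.002, 1.0, 0.0], [0.001, 0.0, -1.0]] [-0.419  0.092 -0.245  1.234  0.    -0.417]
{'vfov': 66.3028421854851, 'cx': 320.1193157476178, 'cy': 203.7828924951735, 'dist': array([0.00910096, 0.        , 0.        , 0.        , 0.        ]), 'eye': array([ 0.35020679, -0.1081499 ,  0.43300438]), 'orientation': array([2.06828125, 2.06454208, 0.29993371])}
tool-frame eye [ 7.24353491e-02 -8.56100354e-05 -1.30850386e-01] axes [[-0.0, -0.958, -0.285], [1.0, -0.0, -0.001], [0.001, -0.285, 0.958]]
```

View pics/w1.png

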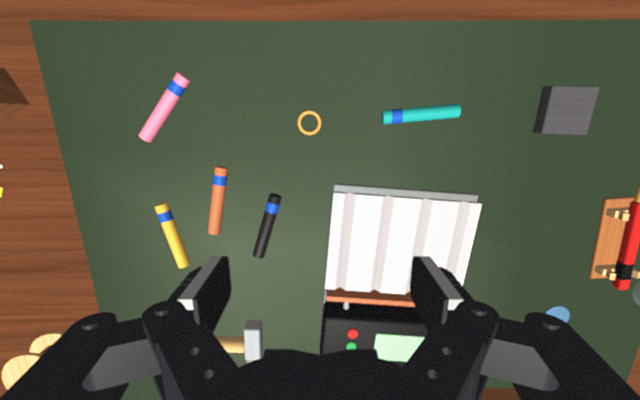

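Wrist view: brass (172,237), copper (218,200), black iron (267,226), cradle (400,245), plate line at (375,298), pen at (628,245). Now I measure precisely.

```bash
cat >> h.py <<'E'
HSV={"brass_rod":((22,120,90),(35,255,255)),"copper_rod":((5,110,90),(17,255,255))}
BLUE=((108,120,60),(125,255,255))
def rods(names,cam="wrist",win=None):
    """axis-centre, yaw of banded->plain, length; window per rod = predicted world xy"""
    i=camera_info(cam); im=capture(cam); hsv=cv2.cvtColor(im,cv2.COLOR_RGB2HSV); out={}
    bl=cv2.inRange(hsv,*BLUE)
    for n in names:
        if n=="iron_rod": m=cv2.inRange(hsv,(0,0,0),(180,255,48))
        else: m=cv2.inRange(hsv,*HSV[n])
        u,v=w2px(i,[*win[n],.009])[0]; w=np.zeros_like(m)
        rad=int(0.075*K(i)[0,0]/i["eye"][2]); cv2.circle(w,(int(u),int(v)),rad,255,-1)
        m=cv2.morphologyEx(m&w,cv2.MORPH_OPEN,np.ones((3,3))); b=bl&w
        a=cv2.morphologyEx(m|b,cv2.MORPH_CLOSE,np.ones((5,5)))
        nc,lab,st,_=cv2.connectedComponentsWithStats(a); k=1+np.argmax(st[1:,4]); q=np.argwhere(lab==k)[:,::-1]
        P=px2w(i,q,.009)[:,:2]; c,(w1,h1),_=cv2.minAreaRect((P*1000).astype(np.float32))
        bx=cv2.boxPoints(cv2.minAreaRect((P*1000).astype(np.float32)))/1000
        e=bx[1]-bx[0] if np.linalg.norm(bx[1]-bx[0])>np.linalg.norm(bx[2]-bx[1]) else bx[2]-bx[1]
        d=e/np.linalg.norm(e); c=np.array(c)/1000
        bm=px2w(i,np.argwhere((b>0)&(lab==k))[:,::-1],.009)[:,:2].mean(0)
        if (bm-c)@d>0: d=-d
        out[n]=(c,np.arctan2(d[1],d[0])); print(n,"c",c.round(4),"yaw",round(out[n][1],3),"size mm",np.round((w1,h1),1),"band x",round(((bm-c)@d)*1000,1))
    return out
E
python3 - <<'E'
from h import *
rods(["brass_rod","copper_rod","iron_rod"],win={"brass_rod":(.528,-.328),"copper_rod":(.47,-.255),"iron_rod":(.513,-.19)})
i=camera_info("wrist"); im=capture("wrist"); g=im.min(2)
m=masks_of("wrist","cradle"); print([(x["conf"],x["box"]) for x in m])
w=(g>185).astype(np.uint8); w[:180]=0; w[310:]=0; w[:,:320]=0; w[:,490:]=0
nc,lab,st,_=cv2.connectedComponentsWithStats(w); k=1+np.argmax(st[1:,4]); print(st[k])
cn=max(cv2.findContours((lab==k).astype(np.uint8),0,cv2.CHAIN_APPROX_NONE)[0],key=len).reshape(-1,2)
P=px2w(i,cn,.022)[:,:2]; print("top quad",cv2.minAreaRect((P*1000).astype(np.float32)))
ap=cv2.approxPolyDP(cn,6,True).reshape(-1,2); print(ap.tolist(),px2w(i,ap,.022)[:,:2].round(4).tolist())
for r in (210,240,270): print(r,g[r,325:485].tolist())
E
```

```text
brass_rod c [ 0.5278 -0.3274] yaw 0.234 size mm [102.7  20.3] band x -33.8
copper_rod c [ 0.4723 -0.2572] yaw -0.206 size mm [ 18.7 104.8] band x -31.8
iron_rod c [ 0.4821 -0.1788] yaw 1.263 size mm [17.8 17. ] band x -0.1
[(0.58, [319.6, 182.2, 157.7, 181.8])]
[  324   193   157   101 12023]
top quad ((539.131591796875, 7.308357238769531), (208.51693725585938, 152.6936798095703), 85.48468780517578)
[[333, 193], [324, 288], [404, 293], [413, 255], [430, 256], [462, 283], [480, 204]] [[0.4567, -0.0898], [0.6063, -0.1017], [0.6149, 0.0208], [0.551, 0.0291], [0.5526, 0.0543], [0.5974, 0.1071], [0.4727, 0.1158]]
210 [85, 90, 84, 83, 77, 120, 221, 255, 254, 252, 253, 253, 253, 253, 253, 253, 253, 244, 226, 220, 223, 223, 224, 226, 226, 226, 229, 232, 242, 252, 253, 253, 253, 253, 253, 253, 253, 253, 253, 252, 252, 253, 253, 253, 253, 253, 253, 253, 253, 253, 253, 253, 253, 254, 254, 249, 227, 218, 223, 223, 224, 226, 225, 228, 227, 229, 234, 246, 252, 253, 253, 253, 253, 253, 252, 252, 252, 251, 251, 252, 252, 252, 252, 252, 252, 251, 252, 252, 252, 252, 252, 253, 253, 251, 237, 221, 221,
[... 1157 characters left out ...]
, 250, 238, 219, 216, 220, 219, 225, 224, 222, 224, 222, 241, 251, 253, 253, 252, 252, 251, 251, 252, 252, 252, 252, 252, 252, 252, 252, 252, 252, 253, 252, 252, 252, 252, 253, 253, 251, 240, 223, 218, 217, 220, 224, 222, 223, 222, 223, 235, 249, 253, 253, 253, 252, 251, 252, 252, 252, 252, 252, 252, 252, 251, 252, 251, 251, 252, 252, 251, 252, 252, 252, 252, 252, 243, 227, 198, 144, 57, 20, 20, 29, 27, 21, 23, 20, 22, 27, 29, 23, 24, 24, 17, 35, 59, 83, 97, 99, 102, 97, 99, 98, 100, 102, 99, 99, 84, 58, 33, 1, 31, 48, 77, 125, 176, 207, 226, 226, 224, 223, 226, 238, 249, 250, 248, 248, 249, 249, 249, 250, 252, 218, 112, 66, 71, 73, 73, 69, 76, 74, 69, 77, 67, 75, 69, 71, 70, 74, 71, 70, 68]
```

```bash
python3 - <<'E'
import cell; print([x for x in dir(cell) if not x.startswith('__')]); print(getattr(cell,'finger_overhang',None))
from h import *
i=camera_info("wrist"); im=capture("wrist")
u,v=w2px(i,[.513,-.19,.009])[0].astype(int); print(u,v); print(im[v,u-16:u+16].tolist())
E
sed -i 's/m=cv2.inRange(hsv,(0,0,0),(180,255,48))/m=cv2.inRange(im,(0,0,0),(255,46,255))/' h.py
```

```text
['PlanningError', 'camera_info', 'capture', 'close_job', 'finger_overhang', 'masks_of', 'state']
0.011
264 227
[[102, 115, 91], [105, 118, 94], [103, 117, 90], [105, 119, 95], [108, 119, 96], [104, 115, 93], [106, 121, 95], [106, 119, 94], [108, 120, 96], [103, 122, 95], [101, 110, 90], [70, 83, 66], [50, 52, 47], [49, 48, 52], [49, 46, 50], [60, 57, 57], [81, 77, 76], [93, 90, 91], [92, 85, 84], [78, 74, 74], [60, 59, 56], [46, 49, 46], [40, 40, 39], [56, 58, 54], [81, 92, 75], [102, 113, 89], [106, 122, 96], [105, 117, 92], [102, 113, 94], [101, 117, 91], [105, 119, 95], [102, 117, 92]]
```

```bash
sed -i 's/m=cv2.inRange(im,(0,0,0),(255,46,255))/s=cv2.GaussianBlur(im,(3,3),0).astype(int); m=(((s[...,1]-s[...,2])<13)\&(s[...,1]<105)).astype(np.uint8)*255/' h.py
python3 - <<'E'
from h import *
r=rods(["iron_rod","copper_rod"],win={"iron_rod":(.513,-.19),"copper_rod":(.47,-.257)})
i=camera_info("wrist"); im=capture("wrist"); g=im.min(2).astype(float)
# groove mid-lines: centres of dark bands on rows
C=[]
for row in range(200,262,4):
    x=np.arange(326,486); L=g[row,326:486]; d=((L>205)&(L<240)).astype(np.uint8)
    e=np.flatnonzero(np.diff(np.r_[0,d,0])); 
    for a,b in zip(e[::2],e[1::2]):
        if 7<=b-a<=18: C.append((326+(a+b-1)/2,row))
W=px2w(i,C,.022)[:,:2]
o=np.array([.5487,.0065]); t=-.0787
for k in range(3):
    x,y=np.array([np.cos(t),np.sin(t)]),np.array([-np.sin(t),np.cos(t)])
    l=np.c_[(W-o)@x,(W-o)@y]; n=np.round((l[:,1]-27)/54 if 0 else (l[:,1]*1000-27)/54); res=l[:,1]-(n*54+27)/1000
    ok=abs(res)<.006; p=np.polyfit(l[ok,0],res[ok],1); print(ok.sum(),p,res[ok].std()); t+=p[0]; o=o+y*p[1]
    for q in range(-2,2): print(q,res[ok&(n==q)].mean().round(4),end=' ')
    print(o,t)
E
```

```text
iron_rod c [ 0.5109 -0.189 ] yaw -0.331 size mm [ 20.1 105.1] band x -30.8
copper_rod c [ 0.4718 -0.2571] yaw -0.201 size mm [ 18.5 104.8] band x -31.2
61 [-0.0020722   0.00029676] 0.00042937915238100026
-2 0.0004 -1 0.0004 0 0.0004 1 0.0002 [0.54872333 0.00679584] -0.08077219667408499
61 [1.19978413e-05 4.45716086e-07] 0.0004255171401404676
-2 0.0001 -1 0.0 0 0.0 1 -0.0001 [0.54872337 0.00679629] -0.08076019883273892
61 [-6.49716425e-08 -2.38837835e-09] 0.0004255170098910379
-2 0.0001 -1 0.0 0 0.0 1 -0.0001 [0.54872337 0.00679629] -0.0807602638043814
```

play_rows(moves="-0.022 -0.020 0.05 0;-0.022 -0.020 0.05 0;-0.022 -0.020 0.05 0;-0.022 -0.021 0.05 0; 0 0 0 0.16; 0 0 0 0.16;0 0 0 0;0 0 0 0", hand=0.45)

```text
clock: 4.25
tcp_pos: [0.5109, -0.1891, 0.1025]
tcp_rot: [0.496, 3.102, -0.0]
ft_force: [-0.4, -0.0, 0.1]
opening: 0.548
grasp_force: 0.0
```

```bash
cat > chk.py <<'E'
import sys
from h import *
# usage: chk.py rod x y pic
s,T=tool(); p=s["tcp_pos"]; print(p.round(4),"tool x",T[:,0].round(3),"op",s["opening"],"t",s["clock"])
n=sys.argv[1]; g=(float(sys.argv[2]),float(sys.argv[3]))
r=rods([n],win={n:g}); c,y=r[n]
d=np.r_[c-p[:2],0]; dt=T.T@d; a=np.arctan2(-T[1,0],-T[0,0])
print("shift tool xy",dt[:2].round(4),"turn",round(-(y-a),3))
if len(sys.argv)>4: cv2.imwrite(sys.argv[4],capture("wrist")[:,:,::-1])
E
python3 chk.py iron_rod .511 -.189 pics/i1.png
```

```text
[ 0.5109 -0.1891  0.1025] tool x [-0.95   0.312 -0.   ] op 0.5481840200347324 t 4.25
iron_rod c [ 0.512  -0.1882] yaw -0.303 size mm [ 20.  104.2] band x -32.6
shift tool xy [-0.0007  0.0013] turn -0.014
```

View pics/i1.png

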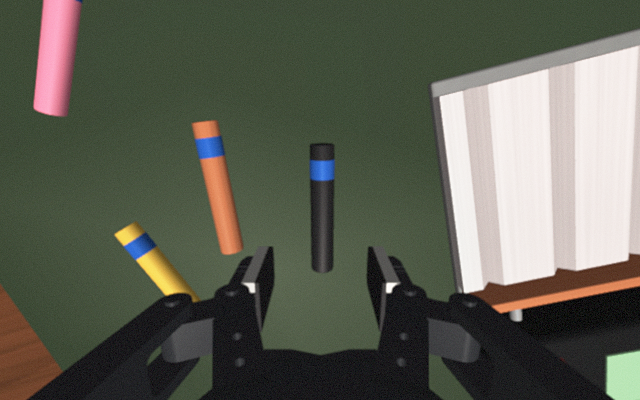

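The black rod (321,207) is centred between the fingers. Going down and gripping.

play_rows(moves="0 0.001 0.035 -0.014;0 0 0.035 0;0 0 0.0155 0;0 0 0 0;0 0 0 0")

```text
clock: 4.97
tcp_pos: [0.512, -0.1888, 0.0179]
tcp_rot: [0.479, 3.103, -0.001]
ft_force: [-0.3, 0.2, 0.6]
opening: 0.55
grasp_force: 0.0
```

play_rows(moves="0 0 0 0;0 0 0 0;0 0 0 0;0 0 0 0;0 0 0 0;0 0 0 0", hand=1, newtons=50)

```text
clock: 5.72
tcp_pos: [0.5118, -0.1888, 0.0179]
tcp_rot: [0.48, 3.103, -0.001]
ft_force: [-0.6, 0.3, 7.1]
opening: 0.185
grasp_force: 48.7
```

play_rows(moves="0 0 -0.02 0;0 0 -0.03 0;0 0 -0.035 0;0 0 0 -0.112;0 0 0 -0.112;0 0 0 0;0 0 0 0")

```text
clock: 6.6
tcp_pos: [0.511, -0.1883, 0.1018]
tcp_rot: [-0.134, -3.139, -0.0]
ft_force: [-0.0, -0.5, -2.0]
opening: 0.182
grasp_force: 49.4
```

```bash
cat > pl.py <<'E'
import sys
from h import *
O=np.array([.5487,.0068]); t=-.0808
def tgt(x,y): return O+np.array([np.cos(t)*x-np.sin(t)*y,np.sin(t)*x+np.cos(t)*y])
if __name__=="__main__":
    s,T=tool(); p=s["tcp_pos"]; g=tgt(float(sys.argv[1])/1e3,float(sys.argv[2])/1e3); a=np.arctan2(-T[1,0],-T[0,0])
    print("t",s["clock"],"tcp",p.round(4),"target",g.round(4),"tool shift",(T.T@np.r_[g-p[:2],0])[:2].round(4),"turn",round(a-t,4),"F",s["ft_force"].round(1))
    if len(sys.argv)>3: cv2.imwrite(sys.argv[3],capture("wrist")[:,:,::-1])
E
python3 pl.py -9 27 pics/i2.png
```

```text
t 6.6 tcp [ 0.511  -0.1883  0.1018] target [0.5419 0.0344] tool shift [-0.0118  0.2246] turn -0.0044 F [-0.  -0.5 -2. ]
```

View pics/i2.png

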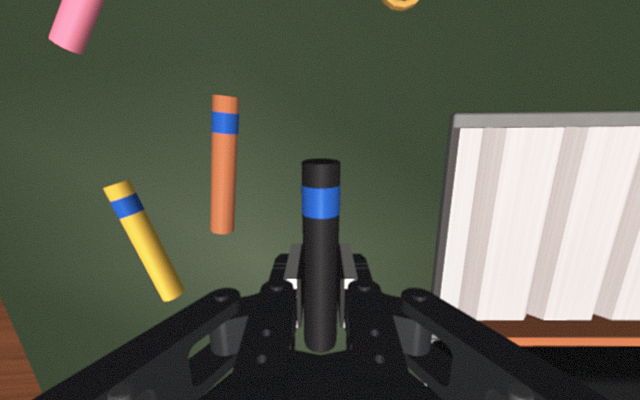

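play_rows(moves="-0.0024 0.045 0 -0.0044;-0.0024 0.045 0 0;-0.0024 0.045 0 0;-0.0024 0.045 0 0;-0.0024 0.0446 0 0;0 0 0.03 0;0 0 0.027 0;0 0 0 0;0 0 0 0;0 0 0 0")

```text
clock: 7.9
tcp_pos: [0.5418, 0.0343, 0.046]
tcp_rot: [0.124, 3.137, -0.0]
ft_force: [-1.0, 0.2, -1.2]
opening: 0.183
grasp_force: 49.6
```

```bash
python3 pl.py -9 27 pics/i3.png
```

```text
t 7.9 tcp [0.5418 0.0343 0.046 ] target [0.5419 0.0344] tool shift [-0.0001  0.0001] turn 0.0018 F [-1.   0.2 -1.2]
```

View pics/i3.png

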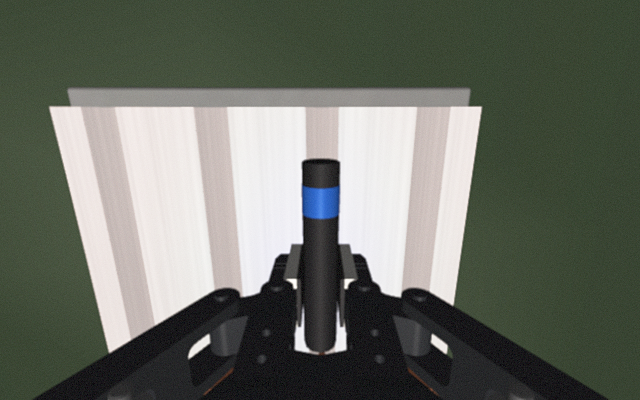

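Rod (321,250) is in line with the third groove (322,125). Lowering in small steps.

play_rows(moves="0 0 0.002 0;0 0 0.002 0;0 0 0.002 0;0 0 0 0;0 0 0 0")

```text
clock: 8.57
tcp_pos: [0.5408, 0.0346, 0.0388]
tcp_rot: [-0.123, -3.139, 0.0]
ft_force: [-0.3, -0.0, -2.4]
opening: 0.183
grasp_force: 49.6
```

play_rows(moves="0 0 0.001 0;0 0 0.001 0;0 0 0 0;0 0 0 0")

```text
clock: 9.07
tcp_pos: [0.5409, 0.0346, 0.0368]
tcp_rot: [-0.123, -3.139, -0.0]
ft_force: [0.8, -0.1, -2.0]
opening: 0.183
grasp_force: 49.6
```

play_rows(moves="0 0 0.001 0;0 0 0 0;0 0 0 0")

```text
clock: 9.45
tcp_pos: [0.5411, 0.0347, 0.0359]
tcp_rot: [0.123, 3.139, 0.001]
ft_force: [0.7, 2.2, -0.2]
opening: 0.187
grasp_force: 49.9
```

play_rows(moves="0 0 0.001 0;0 0 0 0;0 0 0 0")

```text
clock: 9.82
tcp_pos: [0.5412, 0.0351, 0.0355]
tcp_rot: [0.122, 3.138, 0.002]
ft_force: [-1.9, 3.7, 7.2]
opening: 0.189
grasp_force: 50.7
```

play_rows(moves="0 0 0 0;0 0 0 0;0 0 0 0;0 0 -0.02 0;0 0 -0.03 0;0 0 -0.04 0;0 0 0 0;0 0 0 0", hand=0.55)

```text
clock: 10.82
tcp_pos: [0.5406, 0.0345, 0.1244]
tcp_rot: [-0.123, -3.139, 0.0]
ft_force: [0.3, 0.2, -0.2]
opening: 0.45
grasp_force: 0.0
```

```bash
python3 pl.py -9 27 pics/i4.png
```

```text
t 10.825 tcp [0.5406 0.0345 0.1244] target [0.5419 0.0344] tool shift [-0.0013  0.    ] turn 0.0023 F [ 0.3  0.2 -0.2]
```

View pics/i4.png

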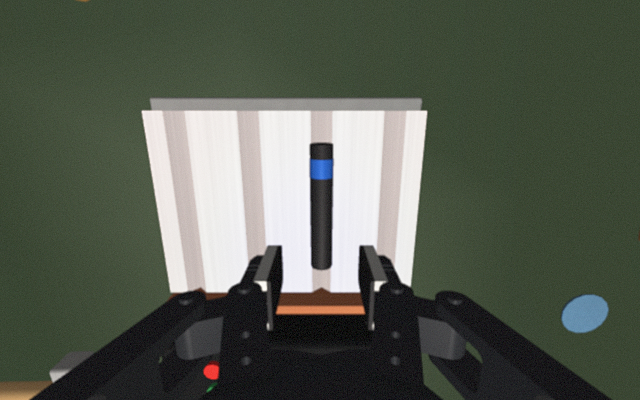

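Iron lies in groove 3 (321,205), straight. Next is copper.

play_rows(moves="0 0 0 0.12;0.0016 -0.05 0 0;0.0016 -0.05 0 0;0.0016 -0.05 0 0;0.0016 -0.05 0 0;0.0016 -0.05 0 0;0.0016 -0.05 0 0;0 0 0.022 0;0 0 0 0;0 0 0 0;0 0 0 0")

```text
clock: 12.25
tcp_pos: [0.4728, -0.2572, 0.1033]
tcp_rot: [0.309, 3.126, -0.0]
ft_force: [0.5, 0.3, -0.4]
opening: 0.45
grasp_force: 0.0
```

```bash
python3 chk.py copper_rod .472 -.257
```

```text
[ 0.4728 -0.2572  0.1033] tool x [-0.981  0.196 -0.001] op 0.4498927217138753 t 12.25
copper_rod c [ 0.473  -0.2568] yaw -0.197 size mm [ 17.9 104.2] band x -32.9
shift tool xy [-0.0001  0.0005] turn 0.0
```

play_rows(moves="0 0 0.035 0;0 0 0.035 0;0 0 0.015 0;0 0 0 0;0 0 0 0")

```text
clock: 12.92
tcp_pos: [0.4732, -0.2581, 0.019]
tcp_rot: [0.311, 3.125, -0.001]
ft_force: [-0.3, -0.2, -0.4]
opening: 0.45
grasp_force: 0.0
```

play_rows(moves="0 0 0 0;0 0 0 0;0 0 0 0;0 0 0 0;0 0 0 0;0 0 -0.02 0;0 0 -0.03 0;0 0 -0.035 0;0 0 0 -0.116;0 0 0 0;0 0 0 0", hand=1)

```text
clock: 14.3
tcp_pos: [0.472, -0.2574, 0.1026]
tcp_rot: [-0.133, -3.138, -0.001]
ft_force: [-0.0, -0.6, -1.6]
opening: 0.182
grasp_force: 49.4
```

```bash
python3 pl.py -9 -27
```

```text
t 14.3 tcp [ 0.472  -0.2574  0.1026] target [ 0.5376 -0.0194] tool shift [-0.0451  0.2427] turn -0.004 F [-0.  -0.6 -1.6]
```

play_rows(moves="-0.009 0.0485 0 -0.004;-0.009 0.0485 0 0;-0.009 0.0485 0 0;-0.009 0.0485 0 0;-0.009 0.0487 0 0;0 0 0.03 0;0 0 0.026 0;0 0 0 0;0 0 0 0;0 0 0 0")

```text
clock: 15.55
tcp_pos: [0.5372, -0.0196, 0.0479]
tcp_rot: [0.124, 3.137, -0.0]
ft_force: [0.3, 0.6, -1.0]
opening: 0.182
grasp_force: 49.6
```

```bash
python3 pl.py -9 -27 pics/c3.png
```

```text
t 15.55 tcp [ 0.5372 -0.0196  0.0479] target [ 0.5376 -0.0194] tool shift [-0.0003  0.0002] turn 0.0017 F [ 0.3  0.6 -1. ]
```

View pics/c3.png

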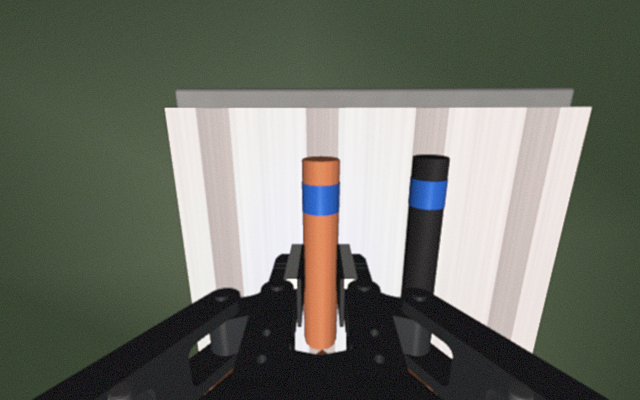

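Copper (321,250) is in line with groove 2 (322,125). The gripper clears iron.

play_rows(moves="0 0.0005 0.003 0;0 0 0.003 0;0 0 0.002 0;0 0 0.002 0;0 0 0 0;0 0 0 0")

```text
clock: 16.35
tcp_pos: [0.5364, -0.0187, 0.0368]
tcp_rot: [-0.123, -3.139, -0.0]
ft_force: [-0.2, 0.6, -2.1]
opening: 0.181
grasp_force: 49.7
```

play_rows(moves="0 0 0.001 0;0 0 0 0;0 0 0 0")

```text
clock: 16.73
tcp_pos: [0.5365, -0.0186, 0.0366]
tcp_rot: [0.123, 3.139, 0.0]
ft_force: [-3.5, 1.6, 9.2]
opening: 0.183
grasp_force: 50.8
```

Seated. I release, lift and go to brass.

play_rows(moves="0 0 0 0;0 0 0 0;0 0 0 0;0 0 -0.02 0;0 0 -0.03 0;0 0 -0.04 0;0 0 0 0", hand=0.55)

```text
clock: 17.6
tcp_pos: [0.5385, -0.0192, 0.1285]
tcp_rot: [0.123, 3.134, -0.001]
ft_force: [-0.5, -0.0, -0.6]
opening: 0.452
grasp_force: 0.0
```

```bash
python3 - <<'E'
from h import *
s,T=tool(); print(s["tcp_pos"],s["opening"],s["ft_force"])
i=camera_info("wrist"); im=capture("wrist"); cv2.imwrite("pics/c4.png",im[:,:,::-1])
# target after turn to yaw .234
c,sn=np.cos(.234),np.sin(.234); d=np.array([.5278,-.3274])-s["tcp_pos"][:2]
print("tool shift",-c*d[0]-sn*d[1],-sn*d[0]+c*d[1],"turn",-(.234+.0808))
E
```

```text
[ 0.53852835 -0.0191583   0.12851868] 0.45207309475649676 [-0.51726889 -0.00737686 -0.62091649]
tool shift 0.08190808414640835 -0.2973535085726612 turn -0.3148
```

View pics/c4.png

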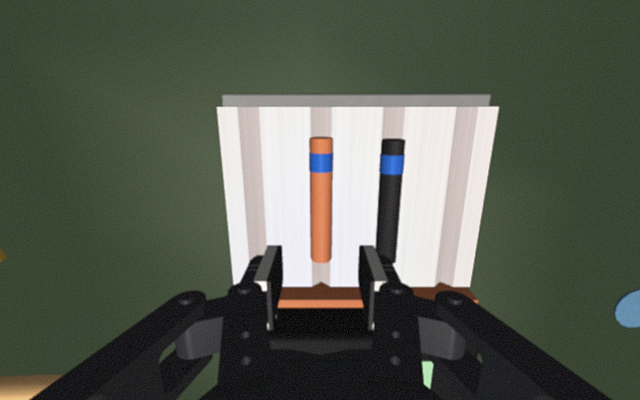

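Copper (321,200) and iron (391,200) both lie in their grooves. On to brass.

play_rows(moves="0 0 0 -0.157;0 0 0 -0.157;0.0137 -0.0496 0 0;0.0137 -0.0496 0 0;0.0137 -0.0496 0 0;0.0137 -0.0496 0 0;0.0137 -0.0496 0 0;0.0135 -0.0496 0 0;0 0 0.025 0;0 0 0 0;0 0 0 0;0 0 0 0")

```text
clock: 19.15
tcp_pos: [0.5267, -0.3269, 0.1015]
tcp_rot: [-0.371, 3.119, -0.001]
ft_force: [-0.4, -0.1, 0.4]
opening: 0.453
grasp_force: 0.0
```

```bash
python3 chk.py brass_rod .528 -.327
```

```text
[ 0.5267 -0.3269  0.1015] tool x [-0.972 -0.234 -0.001] op 0.45273402668027013 t 19.15
brass_rod c [ 0.525  -0.3212] yaw 0.22 size mm [101.1   5.1] band x -33.2
shift tool xy [0.0003 0.0059] turn 0.016
```

```bash
sed -i 's/"brass_rod":((22,120,90),(35,255,255))/"brass_rod":((18,120,60),(40,255,255))/' h.py; python3 chk.py brass_rod .528 -.327 pics/b1.png; python3 -c "
import cv2;im=cv2.imread('pics/b1.png');print(cv2.cvtColor(im[230:231,285:350],cv2.COLOR_BGR2HSV)[0,::3].tolist())"
```

```text
[ 0.5267 -0.327   0.1016] tool x [-0.972 -0.234 -0.001] op 0.4522886919015606 t 19.2
brass_rod c [ 0.5263 -0.3276] yaw 0.223 size mm [103.4  18.3] band x -32.6
shift tool xy [ 0.0006 -0.0005] turn 0.014
[[48, 65, 142], [47, 62, 145], [49, 58, 146], [50, 50, 137], [51, 63, 142], [48, 65, 138], [51, 56, 142], [50, 63, 134], [27, 150, 255], [30, 116, 255], [30, 95, 255], [30, 77, 255], [30, 81, 255], [30, 107, 255], [29, 135, 255], [23, 159, 249], [54, 57, 134], [47, 62, 139], [49, 62, 139], [51, 59, 139], [51, 60, 137], [49, 55, 139]]
```

View pics/b1.png

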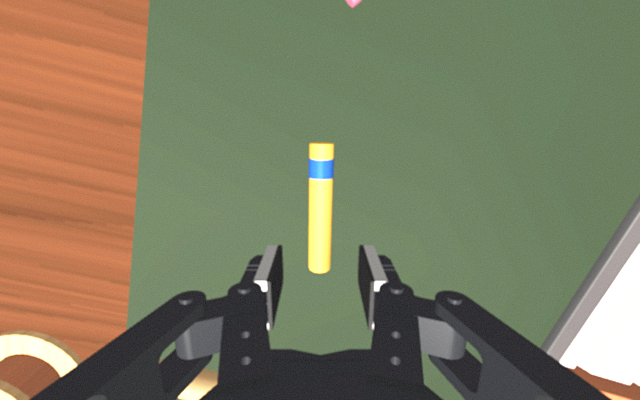

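Brass is centred (320,207) between the fingers. Gripping it.

play_rows(moves="0 0 0.035 0.012;0 0 0.035 0;0 0 0.013 0;0 0 0 0;0 0 0 0")

```text
clock: 19.92
tcp_pos: [0.527, -0.3279, 0.0192]
tcp_rot: [-0.35, 3.121, -0.002]
ft_force: [0.2, -0.9, 0.5]
opening: 0.453
grasp_force: 0.0
```

play_rows(moves="0 0 0 0;0 0 0 0;0 0 0 0;0 0 0 0;0 0 0 0;0 0 -0.02 0;0 0 -0.03 0;0 0 -0.035 0;0 0 0 0.15;0 0 0 0.15;0 0 0 0;0 0 0 0", hand=1)

```text
clock: 21.42
tcp_pos: [0.5261, -0.3273, 0.1029]
tcp_rot: [0.115, 3.139, -0.0]
ft_force: [-0.1, 0.1, -2.2]
opening: 0.18
grasp_force: 49.3
```

```bash
python3 pl.py -9 -81
```

```text
t 21.425 tcp [ 0.5261 -0.3273  0.1029] target [ 0.5332 -0.0732] tool shift [0.0115 0.2539] turn 0.0076 F [-0.1  0.1 -2.2]
```

play_rows(moves="0.0023 0.0508 0 0.0076;0.0023 0.0508 0 0;0.0023 0.0508 0 0;0.0023 0.0508 0 0;0.0023 0.0508 0 0;0 0 0.03 0;0 0 0.026 0;0 0 0 0;0 0 0 0;0 0 0 0")

```text
clock: 22.68
tcp_pos: [0.5365, -0.0737, 0.0479]
tcp_rot: [0.132, 3.137, -0.001]
ft_force: [-0.4, 0.3, -1.8]
opening: 0.18
grasp_force: 49.5
```

```bash
python3 - <<'E'
from h import *
import pl
s,T=tool(); print(s["tcp_pos"],s["ft_force"]); g=pl.tgt(-.009,-.081)
print((T.T@np.r_[g-s["tcp_pos"][:2],0])[:2], pl.t-np.arctan2(-T[1,0],-T[0,0]))
i=camera_info("wrist"); im=capture("wrist"); h=cv2.cvtColor(im,cv2.COLOR_RGB2HSV)
b=cv2.inRange(h,*BLUE); n,l,st,c=cv2.connectedComponentsWithStats(b)
print([(c[k].round(1).tolist(),st[k,4]) for k in range(1,n) if st[k,4]>60])
u=w2px(i,[[*pl.tgt(-.08,-.081),.022],[*pl.tgt(-.041,-.081),.0265+s["tcp_pos"][2]-.0367]]); print(u)
E
```

```text
[ 0.53650888 -0.07367576  0.04794505] [-0.44679419  0.30918389 -1.84428456]
[0.00334461 0.00018682] 0.0030941490910998404
[([427.7, 184.1], np.int32(966)), ([534.7, 185.8], np.int32(1225)), ([320.4, 200.8], np.int32(994))]
[[320.29573241 108.38064633]
 [320.54010689 193.93281313]]
```

play_rows(moves="0.003 0.0003 0.003 0;0 0 0.003 0;0 0 0.002 0;0 0 0.002 0;0 0 0 0;0 0 0 0")

```text
clock: 23.48
tcp_pos: [0.5327, -0.0725, 0.0368]
tcp_rot: [0.132, 3.139, 0.0]
ft_force: [0.3, 2.1, 0.8]
opening: 0.184
grasp_force: 49.8
```

play_rows(moves="0 0 0.001 0;0 0 0 0;0 0 0 0")

```text
clock: 23.85
tcp_pos: [0.5328, -0.0725, 0.0367]
tcp_rot: [0.132, 3.138, 0.0]
ft_force: [-3.1, 1.8, 14.1]
opening: 0.178
grasp_force: 51.0
```

play_rows(moves="0 0 0 0;0 0 0 0;0 0 0 0;0 0 -0.02 0;0 0 -0.03 0;0 0.02 -0.04 0;0.03 0.03 -0.03 0;0 0 0 0;0 0 0 0;0 0 0 0", hand=0.55)

```text
clock: 25.1
tcp_pos: [0.507, -0.0209, 0.1549]
tcp_rot: [-0.133, -3.138, 0.0]
ft_force: [0.6, 0.2, -0.8]
opening: 0.448
grasp_force: 0.0
```

```bash
cat > st.py <<'E'
from h import *
import pl,sys
def bands(cam="wrist"):
    """band centre & near rod end in cradle frame (mm), band top seen at z=.0335"""
    i=camera_info(cam); im=capture(cam); h=cv2.cvtColor(im,cv2.COLOR_RGB2HSV)
    b=cv2.inRange(h,*BLUE); n,l,st,c=cv2.connectedComponentsWithStats(b); out=[]
    for k in range(1,n):
        if st[k,4]<40: continue
        P=px2w(i,np.argwhere(l==k)[:,::-1],.031)[:,:2]-pl.O; ct,sn=np.cos(pl.t),np.sin(pl.t)
        L=np.c_[P@[ct,sn],P@[-sn,ct]]*1e3; m=L.mean(0)
        if abs(m[1])<110 and abs(m[0])<100: print("band px",c[k].round(1),"cradle x %.1f y %.1f"%tuple(m),"xrange",np.percentile(L[:,0],[1,99]).round(1))
    return im
im=bands(); s,T=tool(); print(s["clock"],s["tcp_pos"].round(4),s["ft_force"].round(1),s["opening"])
if len(sys.argv)>1: cv2.imwrite(sys.argv[1],im[:,:,::-1])
E
python3 st.py pics/b4.png
```

```text
band px [325.1 195. ] cradle x -43.9 y -26.9 xrange [-50.2 -37.6]
band px [386.9 196.3] cradle x -42.6 y 26.3 xrange [-49.9 -34.7]
band px [263.7 196.7] cradle x -42.6 y -79.8 xrange [-48.6 -36.1]
25.15 [ 0.5069 -0.0209  0.1549] [-0.1  0.1  0.6] 0.4529815078927012
```

View pics/b4.png

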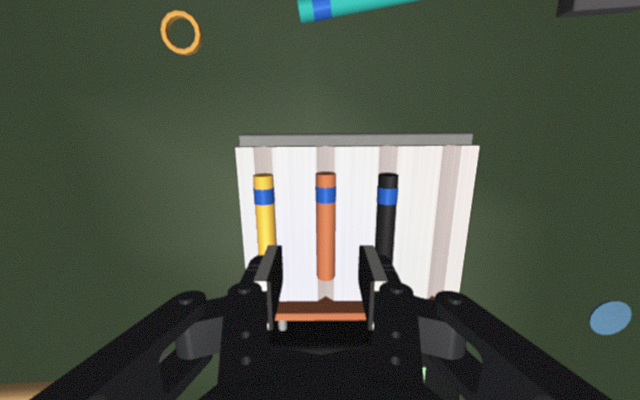

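All three lie in grooves 1–3 (bands at (264,197), (325,195), (387,196)), with about 27 mm to go. I shut the fingers and go behind brass.

```bash
python3 pl.py -88 -81
```

```text
t 25.15 tcp [ 0.5069 -0.0209  0.1549] target [ 0.4544 -0.0668] tool shift [ 0.0484 -0.0503] turn -0.004 F [-0.1  0.1  0.6]
```

play_rows(moves="0.0242 -0.025 0 -0.004;0.0242 -0.0253 0 0;0 0 0.04 0;0 0 0.04 0;0 0 0.034 0;0 0 0 0;0 0 0 0;0 0 0 0", hand=1)

```text
clock: 26.15
tcp_pos: [0.4557, -0.0669, 0.043]
tcp_rot: [0.126, 3.137, -0.001]
ft_force: [-0.2, -0.8, 0.6]
opening: 0.003
grasp_force: 0.0
```

```bash
python3 pl.py -88 -81; python3 - <<'E'
from h import *
im=capture("wrist"); cv2.imwrite("pics/p1.png",im[100:400,160:480,::-1])
E
```

```text
t 26.15 tcp [ 0.4557 -0.0669  0.043 ] target [ 0.4544 -0.0668] tool shift [ 0.0012 -0.    ] turn 0.0007 F [-0.2 -0.8  0.6]
```

View pics/p1.png

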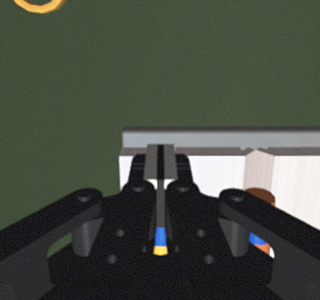

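play_rows(moves="0 0 0.003 0;0 0 0.0025 0;-0.003 0 0 0;-0.003 0 0 0;-0.003 0 0 0;-0.002 0 0 0;-0.002 0 0 0;-0.002 0 0 0;-0.002 0 0 0;-0.002 0 0 0;-0.002 0 0 0;-0.002 0 0 0;-0.002 0 0 0;-0.002 0 0 0;-0.002 0 0 0;-0.002 0 0 0;0 0 0 0")

```text
clock: 28.32
tcp_pos: [0.4859, -0.069, 0.0364]
tcp_rot: [0.126, 3.139, -0.0]
ft_force: [-0.0, 0.6, 1.0]
opening: -0.001
grasp_force: 0.0
```

```bash
python3 pl.py -45 -81;python3 st.py
```

```text
t 28.325 tcp [ 0.4859 -0.069   0.0364] target [ 0.4973 -0.0703] tool shift [-0.0114 -0.0003] turn 0.0009 F [-0.   0.6  1. ]
band px [528.4 290.7] cradle x -42.6 y 24.2 xrange [-52.  -33.7]
band px [425.  288.5] cradle x -43.7 y -27.9 xrange [-51.9 -35.9]
band px [320.  329.1] cradle x -19.3 y -80.9 xrange [-20.6 -18.1]
28.375 [ 0.4859 -0.0691  0.0364] [-1.1  0.2 -1. ] -0.0019994119865677615
```

play_rows(moves="-0.001 0 0 0;-0.001 0 0 0;-0.001 0 0 0")

```text
clock: 28.75
tcp_pos: [0.4883, -0.0692, 0.0363]
tcp_rot: [-0.126, -3.139, 0.0]
ft_force: [-2.9, 0.3, 2.2]
opening: 0.004
grasp_force: 1.3
```

play_rows(moves="-0.001 0 0 0;-0.001 0 0 0")

```text
clock: 29.0
tcp_pos: [0.4907, -0.0694, 0.0363]
tcp_rot: [0.126, 3.139, 0.0]
ft_force: [-2.9, 0.8, 0.5]
opening: 0.002
grasp_force: 1.1
```

play_rows(moves="-0.001 0 0 0;-0.001 0 0 0")

```text
clock: 29.25
tcp_pos: [0.4926, -0.0695, 0.0363]
tcp_rot: [-0.126, -3.139, -0.0]
ft_force: [-2.1, -0.9, 1.3]
opening: 0.003
grasp_force: 1.1
```

play_rows(moves="-0.001 0 0 0;-0.001 0 0 0")

```text
clock: 29.5
tcp_pos: [0.4946, -0.0697, 0.0363]
tcp_rot: [0.126, 3.139, 0.0]
ft_force: [-2.3, 0.0, 0.4]
opening: 0.002
grasp_force: 1.0
```

play_rows(moves="-0.001 0 0 0")

```text
clock: 29.62
tcp_pos: [0.4956, -0.0698, 0.0363]
tcp_rot: [0.126, 3.139, 0.0]
ft_force: [-1.0, 0.8, 1.2]
opening: 0.0
grasp_force: 1.0
```

play_rows(moves="-0.001 0 0 0")

```text
clock: 29.75
tcp_pos: [0.4966, -0.0699, 0.0363]
tcp_rot: [0.126, 3.139, 0.0]
ft_force: [-2.5, -0.0, 1.1]
opening: 0.0
grasp_force: 1.0
```

play_rows(moves="-0.0007 0 0 0;0 0 0 0")

```text
clock: 30.0
tcp_pos: [0.4974, -0.0699, 0.0363]
tcp_rot: [0.126, 3.139, -0.0]
ft_force: [-1.5, 1.1, 0.7]
opening: 0.002
grasp_force: 0.7
```

play_rows(moves="-0.0007 0 0 0;0 0 0 0")

```text
clock: 30.25
tcp_pos: [0.4979, -0.07, 0.0363]
tcp_rot: [0.126, 3.139, -0.0]
ft_force: [-2.1, -0.1, 0.0]
opening: -0.0
grasp_force: 0.9
```

play_rows(moves="-0.0007 0 0 0;0 0 0 0")

```text
clock: 30.5
tcp_pos: [0.4983, -0.07, 0.0362]
tcp_rot: [-0.126, -3.139, -0.0]
ft_force: [-2.5, 0.0, 2.2]
opening: -0.002
grasp_force: 1.7
```

play_rows(moves="-0.0006 0 0 0;0 0 0 0")

```text
clock: 30.75
tcp_pos: [0.4984, -0.07, 0.0362]
tcp_rot: [-0.126, -3.138, 0.0]
ft_force: [-7.0, 0.6, 3.7]
opening: -0.001
grasp_force: 2.9
```

play_rows(moves="-0.0006 0 0 0;0 0 0 0")

```text
clock: 31.0
tcp_pos: [0.4984, -0.0699, 0.0361]
tcp_rot: [-0.126, -3.137, -0.0]
ft_force: [-7.7, 0.1, 5.8]
opening: -0.003
grasp_force: 3.8
```

```bash
python3 pl.py -45 -81
```

```text
t 31.0 tcp [ 0.4984 -0.0699  0.0361] target [ 0.4973 -0.0703] tool shift [ 0.001  -0.0005] turn 0.0007 F [-7.7  0.1  5.8]
```

Brass has reached the plate (x force rose to 7.7 N and motion stalled). Now copper.

play_rows(moves="0.01 0 0 0;0.034 0 0 0;0 0.027 0 0;0 0.027 0 0;0 0 0 0;-0.004 0 0 0;-0.004 0 0 0;-0.004 0 0 0;-0.003 0 0 0;-0.002 0 0 0;-0.002 0 0 0;-0.002 0 0 0;-0.002 0 0 0;-0.002 0 0 0;-0.002 0 0 0;-0.002 0 0 0;-0.002 0 0 0;-0.002 0 0 0;-0.002 0 0 0;-0.002 0 0 0")

```text
clock: 33.5
tcp_pos: [0.4972, -0.0157, 0.0363]
tcp_rot: [0.126, 3.139, 0.0]
ft_force: [-0.6, 0.1, -1.5]
opening: -0.001
grasp_force: 0.5
```

```bash
python3 pl.py -44 -27; python3 st.py
```

```text
t 33.5 tcp [ 0.4972 -0.0157  0.0363] target [ 0.5027 -0.0166] tool shift [-0.0055 -0.0004] turn 0.0008 F [-0.6  0.1 -1.5]
band px [425.4 278.9] cradle x -42.2 y 25.8 xrange [-51.  -33.6]
band px [320.  329.4] cradle x -12.2 y -26.8 xrange [-13.7 -10.6]
band px [225.2 336.5] cradle x -7.8 y -77.1 xrange [-10.6  -5.5]
33.55 [ 0.4976 -0.0158  0.0363] [ 0.5 -0.8  0.1] -0.001635382045232121
```

play_rows(moves="-0.001 0 0 0;-0.001 0 0 0;-0.001 0 0 0;-0.001 0 0 0")

```text
clock: 34.05
tcp_pos: [0.5012, -0.016, 0.0363]
tcp_rot: [0.126, 3.139, 0.0]
ft_force: [-1.6, -0.1, 0.5]
opening: 0.002
grasp_force: 0.8
```

play_rows(moves="-0.0007 0 0 0;0 0 0 0")

```text
clock: 34.3
tcp_pos: [0.502, -0.0161, 0.0363]
tcp_rot: [0.126, 3.139, -0.0]
ft_force: [-0.0, 0.7, -0.2]
opening: -0.001
grasp_force: 0.5
```

play_rows(moves="-0.0007 0 0 0;0 0 0 0")

```text
clock: 34.55
tcp_pos: [0.5025, -0.0162, 0.0363]
tcp_rot: [-0.126, -3.139, -0.0]
ft_force: [-1.8, 0.4, 1.4]
opening: -0.002
grasp_force: 0.9
```

play_rows(moves="-0.0007 0 0 0;0 0 0 0")

```text
clock: 34.8
tcp_pos: [0.5025, -0.0161, 0.0362]
tcp_rot: [-0.126, -3.138, -0.0]
ft_force: [-5.6, -0.9, 2.5]
opening: -0.003
grasp_force: 2.6
```

Contact at −44 again (5.6 N, stalled). Now iron.

play_rows(moves="0.01 0 0 0;0.034 0 0 0;0 0.027 0 0;0 0.027 0 0;0 0 0 0;-0.004 0 0 0;-0.004 0 0 0;-0.004 0 0 0;-0.003 0 0 0;-0.002 0 0 0;-0.002 0 0 0;-0.002 0 0 0;-0.002 0 0 0;-0.002 0 0 0;-0.002 0 0 0;-0.002 0 0 0;-0.002 0 0 0;-0.002 0 0 0;-0.002 0 0 0;-0.002 0 0 0")

```text
clock: 37.3
tcp_pos: [0.5006, 0.0382, 0.0363]
tcp_rot: [-0.126, -3.139, -0.0]
ft_force: [-1.2, -0.9, -2.0]
opening: -0.004
grasp_force: 0.5
```

```bash
python3 pl.py -44 27; python3 st.py
```

```text
t 37.3 tcp [0.5006 0.0382 0.0363] target [0.507  0.0373] tool shift [-0.0065 -0.0004] turn 0.0008 F [-1.2 -0.9 -2. ]
band px [120.8 328.1] cradle x -14.1 y -77.4 xrange [-24.   -5.4]
band px [320.  329.9] cradle x -12.8 y 27.2 xrange [-14.7 -10.9]
band px [224.7 337.4] cradle x -8.1 y -23.5 xrange [-11.5  -5.8]
37.35 [0.501  0.0381 0.0363] [-0.9 -0.4 -0.6] 0.001836336727431621
```

play_rows(moves="-0.001 0 0 0;-0.001 0 0 0;-0.001 0 0 0;-0.001 0 0 0;-0.0007 0 0 0;0 0 0 0")

```text
clock: 38.1
tcp_pos: [0.5054, 0.0378, 0.0363]
tcp_rot: [0.126, 3.139, 0.0]
ft_force: [-0.5, -0.0, 0.0]
opening: -0.001
grasp_force: 0.7
```

play_rows(moves="-0.0007 0 0 0;0 0 0 0")

```text
clock: 38.35
tcp_pos: [0.5059, 0.0377, 0.0363]
tcp_rot: [-0.126, -3.139, 0.0]
ft_force: [-1.8, 0.7, 1.6]
opening: -0.004
grasp_force: 1.1
```

play_rows(moves="-0.0007 0 0 0;0 0 0 0")

```text
clock: 38.6
tcp_pos: [0.5066, 0.0377, 0.0363]
tcp_rot: [-0.126, -3.139, 0.0]
ft_force: [-2.6, -0.4, 1.2]
opening: -0.001
grasp_force: 1.1
```

play_rows(moves="-0.0006 0 0 0;0 0 0 0")

```text
clock: 38.85
tcp_pos: [0.5067, 0.0377, 0.0362]
tcp_rot: [-0.126, -3.138, -0.0]
ft_force: [-6.4, 1.1, 4.0]
opening: -0.001
grasp_force: 2.5
```

play_rows(moves="0.01 0 0 0;0.03 -0.01 -0.02 0;0.02 -0.02 -0.05 0;0 -0.02 -0.06 0;0 0 -0.03 0;0 0 0 0;0 0 0 0;0 0 0 0")

```text
clock: 39.85
tcp_pos: [0.4427, -0.0069, 0.1944]
tcp_rot: [-0.125, -3.137, -0.0]
ft_force: [-0.6, 0.5, 0.2]
opening: -0.001
grasp_force: 0.0
```

```bash
python3 st.py; python3 - <<'E'
from h import *
import pl
i=camera_info("wrist"); im=capture("wrist"); h=cv2.cvtColor(im,cv2.COLOR_RGB2HSV)
# plate top near edge at z=.042 vs rod plain-end: show copper-coloured plate rows between rods
for y in (-54,0,54):
    q=w2px(i,[[*pl.tgt(x/1e3,y/1e3),.042] for x in (60,66,74)]); print(y,q.round(1).tolist())
    u=int(q[1,0]); v0=int(q[0,1]); col=h[v0-12:v0+25,u]; print([(v0-12+k,c.tolist()) for k,c in enumerate(col)][::3])
E
```

```text
band px [365.7 271.2] cradle x -14.4 y 26.5 xrange [-22.3  -6.2]
band px [266.9 271.5] cradle x -13.9 y -79.4 xrange [-20.5  -7.3]
39.9 [ 0.4428 -0.0069  0.1945] [ 0.5 -0.4 -0.1] -0.0038534503003308314
-54 [[291.4, 336.4], [291.6, 340.9], [291.8, 346.9]]
[(324, [90, 15, 34]), (327, [150, 53, 34]), (330, [23, 34, 30]), (333, [90, 31, 33]), (336, [98, 60, 34]), (339, [133, 51, 35]), (342, [132, 34, 38]), (345, [138, 43, 30]), (348, [162, 31, 41]), (351, [113, 32, 32]), (354, [108, 35, 36]), (357, [60, 7, 37]), (360, [158, 26, 40])]
0 [[340.3, 336.4], [340.2, 341.0], [340.1, 347.0]]
[(324, [162, 39, 33]), (327, [140, 46, 33]), (330, [150, 14, 36]), (333, [80, 18, 42]), (336, [120, 39, 33]), (339, [173, 28, 37]), (342, [0, 0, 32]), (345, [90, 40, 32]), (348, [138, 34, 38]), (351, [105, 28, 37]), (354, [160, 18, 43]), (357, [90, 33, 39]), (360, [75, 15, 34])]
54 [[389.2, 336.5], [388.9, 341.1], [388.4, 347.1]]
[(324, [114, 15, 85]), (327, [135, 13, 76]), (330, [128, 12, 82]), (333, [143, 13, 81]), (336, [120, 10, 80]), (339, [105, 6, 81]), (342, [90, 4, 67]), (345, [66, 30, 43]), (348, [105, 15, 35]), (351, [150, 34, 37]), (354, [120, 24, 43]), (357, [134, 78, 36]), (360, [144, 51, 25])]
```

Bands now sit at about −15 mm, as expected for rods against the plate. Next I go over the pen.

play_rows(moves="-0.0055 0.0568 0 0;-0.0055 0.0568 0 0;-0.0055 0.0568 0 0;-0.0055 0.0568 0 0;-0.0055 0.0568 0 0;-0.0055 0.0568 0 0;0 0 0 0;0 0 0 0;0 0 0 0", hand=0.45)

```text
clock: 41.08
tcp_pos: [0.5034, 0.3288, 0.1954]
tcp_rot: [-0.127, -3.138, 0.001]
ft_force: [0.4, -0.2, -0.7]
opening: 0.55
grasp_force: 0.0
```

```bash
cat > pen.py <<'E'
from h import *
def pen():
    s,T=tool(); i=camera_info("wrist"); im=capture("wrist"); p=s["tcp_pos"]; print(s["clock"],p.round(4),s["joints"].round(2))
    h=cv2.cvtColor(im,cv2.COLOR_RGB2HSV); red=cv2.inRange(h,(0,170,70),(5,255,255))|cv2.inRange(h,(174,170,70),(180,255,255))
    for nm,z in (("pen",.027),("pen_rest",.025)):
        for m in masks_of("wrist",nm)[:1]:
            P=px2w(i,np.argwhere(m["region"])[:,::-1],z)[:,:2]; c,wh,a=cv2.minAreaRect((P*1e3).astype(np.float32)); print(nm,round(m["conf"],2),m["box"],np.round(c,1),np.round(wh,1),round(a,1))
            if nm=="pen": w=cv2.dilate(m["region"].astype(np.uint8),np.ones((9,9)))
    n,l,st,c=cv2.connectedComponentsWithStats(red&(w*255)); Q=np.argwhere((red>0)&(w>0))[:,::-1]
    P=px2w(i,Q,.031)[:,:2]; m=P.mean(0); d=np.linalg.svd(P-m,full_matrices=False)[2][0]; d*=np.sign(d[0]); y=np.arctan2(d[1],d[0])
    L=(P-m)@d; print("red",len(P),"ext",np.percentile(L,[.5,99.5]).round(4),"ends",(m+d*np.percentile(L,.5)).round(4),(m+d*np.percentile(L,99.5)).round(4),"yaw",y.round(4))
    o=m+d*(np.percentile(L,.5)+.060); t=T.T@np.r_[o-p[:2],0]; a=np.arctan2(-T[1,0],-T[0,0]); print("origin",o.round(4),"shift",t.round(4),"turn",round(a-y,4))
    return im
if __name__=="__main__":
    im=pen(); cv2.imwrite("pics/pen.png",im[:,:,::-1])
E
python3 pen.py
```

```text
41.075 [0.5034 0.3288 0.1954] [ 0.46  0.46 -0.02  1.09 -0.    0.54]
pen 0.91 [307.8, 116.7, 35.6, 162.0] [518.8 332.5] [170.9  14.9] 4.4
pen_rest 0.66 [296.1, 148.6, 61.4, 117.4] [526.2 333.8] [122.1  48.3] 4.5
red 1338 ext [-0.0543  0.0784] ends [0.4692 0.3288] [0.6016 0.3383] yaw 0.0718
origin [0.5291 0.3331] shift [-0.0253  0.0063 -0.    ] turn -0.1529
```

View pics/pen.png

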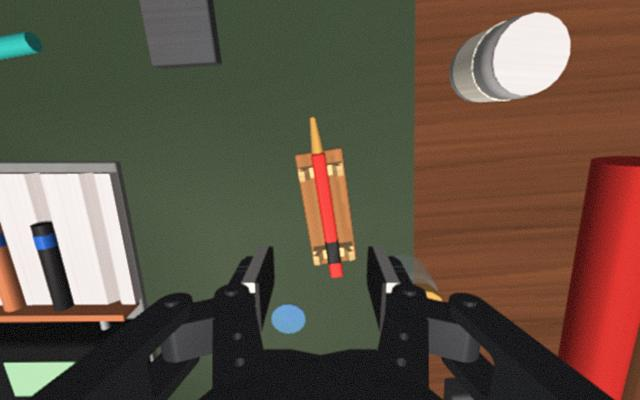

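Pen (322,200) lies in its rest, tip up in the picture, length 171 mm as it should be. Picking it at its origin.

play_rows(moves="-0.025 0.0063 0 0;0 0 0 -0.153;0 0 0.05 0;0 0 0.05 0;0 0 0 0;0 0 0 0;0 0 0 0")

```text
clock: 42.1
tcp_pos: [0.5305, 0.3348, 0.0981]
tcp_rot: [-0.114, 3.136, 0.002]
ft_force: [-0.0, 0.6, -0.9]
opening: 0.547
grasp_force: 0.0
```

```bash
python3 pen.py
```

```text
42.1 [0.5305 0.3348 0.0981] [ 0.45  0.59 -0.08  0.9   0.    0.37]
pen 0.81 [304.6, 71.3, 25.7, 242.2] [518.9 332.5] [171.4  17. ] 4.3
pen_rest 0.56 [285.0, 128.4, 68.2, 167.1] [527.8 333.1] [121.3  46.7] 4.7
red 515 ext [-0.05    0.0808] ends [0.4684 0.3295] [0.5987 0.3391] yaw 0.074
origin [0.5282 0.3339] shift [ 0.0023 -0.0007 -0.    ] turn -0.0012
```

play_rows(moves="0.001 -0.0006 0.03 0;0 0 0.03 0;0 0 0.009 0;0 0 0 0;0 0 0 0")

```text
clock: 42.88
tcp_pos: [0.5289, 0.3339, 0.0279]
tcp_rot: [-0.115, 3.138, 0.001]
ft_force: [0.3, -0.4, -0.3]
opening: 0.549
grasp_force: 0.0
```

play_rows(moves="0 0 0 0;0 0 0 0;0 0 0 0;0 0 0 0;0 0 0 0;0 0 0 0", hand=1, newtons=50)

```text
clock: 43.62
tcp_pos: [0.5285, 0.3337, 0.0274]
tcp_rot: [-0.115, 3.138, 0.001]
ft_force: [-0.7, -0.2, 6.9]
opening: 0.149
grasp_force: 49.1
```

play_rows(moves="0 0 -0.02 0;0 0 -0.03 0;0 0 -0.03 0;0 0 0 0;0 0 0 0")

```text
clock: 44.25
tcp_pos: [0.5277, 0.3333, 0.1061]
tcp_rot: [0.115, -3.139, 0.001]
ft_force: [-0.2, 0.1, -0.2]
opening: 0.153
grasp_force: 48.9
```

```bash
python3 pen.py
```

```text
44.25 [0.5277 0.3333 0.1061] [ 0.45  0.58 -0.08  0.92 -0.    0.37]
pen 0.81 [301.4, 50.1, 36.3, 306.3] [533.8 334. ] [229.4  24.7] 4.3
pen_rest 0.56 [286.1, 132.2, 68.9, 120.5] [511.2 332.1] [87.2 46.4] 4.5
red 1283 ext [-0.0658  0.0834] ends [0.4751 0.3306] [0.6239 0.3419] yaw 0.076
origin [0.535  0.3352] shift [-0.0074  0.0013 -0.    ] turn -0.003
```

play_rows(moves="0 0 -0.02 -0.186;0 0 0 -0.186;0 0 0 -0.186;0 0 0 -0.186;0 0 0 -0.186;0 0 0 -0.186;0 0 0 -0.186;0 0 0 -0.186;0 0 0 -0.186;0 0 0 -0.186;0 0 0 -0.186;0 0 0 -0.186;0 0 0 -0.186;0 0 0 -0.186;0 0 0 0;0 0 0 0")

```text
clock: 46.4
tcp_pos: [0.5278, 0.3334, 0.1261]
tcp_rot: [3.055, -0.729, -0.001]
ft_force: [0.1, 0.1, -0.0]
opening: 0.149
grasp_force: 48.9
```

```bash
cat > tip.py <<'E'
from h import *
import pl,sys
s,T=tool(); p=s["tcp_pos"]; i=camera_info("wrist"); capture("wrist"); print(s["clock"],p.round(4),s["joints"].round(2),s["ft_force"].round(1),s["grasp_force"],s["opening"])
off=np.array([.095,0,.0])
m=masks_of("wrist","pen")
if m and m[0]["conf"]>.5:
    P=px2w(i,np.argwhere(m[0]["region"])[:,::-1],p[2]); Q=(P-p)@T; k=np.argsort(-Q[:,0])[:6]; print(m[0]["conf"],"tip in tool",Q[k].mean(0).round(4), "level est")
tip=p+T@off; g=pl.tgt(float(sys.argv[1])/1e3,float(sys.argv[2])/1e3)
d=np.r_[g-tip[:2],0]; print("tip",tip.round(4),"dir deg rel cradle",np.degrees(np.arctan2(T[1,0],T[0,0])-pl.t).round(1),"shift",(T.T@d).round(4))
E
python3 tip.py -16 -81
```

```text
46.4 [0.5278 0.3334 0.1261] [ 0.45  0.56 -0.05  0.96 -0.   -2.23] [ 0.1  0.1 -0. ] 48.853654861450195 0.14863002981246173
0.7 tip in tool [ 0.0953 -0.0001 -0.    ] level est
tip [0.6126 0.2905 0.1261] dir deg rel cradle -22.2 shift [8.70e-02 3.63e-01 2.00e-04]
```

play_rows(moves="0.0124 0.0519 0 0;0.0124 0.0519 0 0;0.0124 0.0519 0 0;0.0124 0.0519 0 0;0.0124 0.0519 0 0;0.0124 0.0519 0 0;0.0124 0.0519 0 0;0 0 0 0;0 0 0.03 0;0 0 0.025 0;0 0 0 0;0 0 0 0;0 0 0 0")

```text
clock: 48.12
tcp_pos: [0.4437, -0.0301, 0.0726]
tcp_rot: [-3.057, 0.723, -0.003]
ft_force: [0.4, 0.2, -0.7]
opening: 0.152
grasp_force: 49.1
```

```bash
python3 tip.py -16 -81; python3 st.py
```

```text
48.125 [ 0.4437 -0.0301  0.0726] [-0.23  0.32 -0.62  0.63  0.   -2.91] [ 0.4  0.2 -0.7] 49.08889710903168 0.15227481070199267
0.61 tip in tool [ 0.0953 -0.      0.0002] level est
tip [ 0.5286 -0.0726  0.0727] dir deg rel cradle -22.0 shift [-0.0021  0.0011 -0.    ]
band px [331.6  67.5] cradle x -15.8 y -86.6 xrange [-21.4  -8.3]
band px [307.8  70.7] cradle x -12.6 y -74.6 xrange [-20.5  -7.9]
band px [228.9 110. ] cradle x -14.7 y -27.7 xrange [-21.4  -8. ]
band px [143.7 147.5] cradle x -14.9 y 25.0 xrange [-22.3  -7.6]
48.275 [ 0.4433 -0.0302  0.0722] [-0.2 -0.2 -0.8] 0.14751654079705262
```

The tip is right over the brass band (it splits the blue patch at (320,69)). Lowering.

play_rows(moves="-0.002 0.001 0.015 0;0 0 0.012 0;0 0 0.003 0;0 0 0 0;0 0 0 0;0 0 0 0")

```text
clock: 49.02
tcp_pos: [0.4409, -0.0302, 0.0419]
tcp_rot: [3.057, -0.723, 0.001]
ft_force: [-0.2, -0.7, -0.1]
opening: 0.15
grasp_force: 49.1
```

play_rows(moves="0 0 0.001 0;0 0 0.001 0;0 0 0 0;0 0 0 0")

```text
clock: 49.52
tcp_pos: [0.4406, -0.0301, 0.0396]
tcp_rot: [-3.057, 0.723, 0.0]
ft_force: [0.3, 0.5, -0.6]
opening: 0.153
grasp_force: 49.1
```

play_rows(moves="0 0 0.001 0;0 0 0 0;0 0 0 0")

```text
clock: 49.9
tcp_pos: [0.4406, -0.0302, 0.0386]
tcp_rot: [3.057, -0.723, -0.0]
ft_force: [-0.4, 0.4, -0.7]
opening: 0.15
grasp_force: 49.1
```

```bash
python3 -c "
from h import *
for k in range(1): s,T=tool(); print(s['ft_force'],s['moment'],T.T@s['moment'])"
```

```text
[-0.36519432  0.39795692 -0.70781463] [-0.01915881 -0.01993791  0.06077544] [-0.00819642  0.02641061 -0.06077445]
```

play_rows(moves="0 0 0.0008 0;0 0 0 0;0 0 0 0")

```text
clock: 50.28
tcp_pos: [0.4407, -0.0302, 0.0378]
tcp_rot: [3.057, -0.723, 0.0]
ft_force: [-0.2, 0.1, -0.5]
opening: 0.151
grasp_force: 49.2
```

```bash
python3 -c "
from h import *
for k in range(1): s,T=tool(); print(s['ft_force'],s['moment'],T.T@s['moment'])"
```

```text
[-0.23930189  0.12583158 -0.50599919] [-0.03305688 -0.06540648 -0.0072453 ] [-0.0002518   0.07328515  0.00724445]
```

play_rows(moves="0 0 0.0008 0;0 0 0 0;0 0 0 0")

```text
clock: 50.65
tcp_pos: [0.4407, -0.0302, 0.0371]
tcp_rot: [3.057, -0.723, 0.0]
ft_force: [-0.6, 0.7, 2.2]
opening: 0.149
grasp_force: 49.5
```

```bash
python3 -c "
from h import *
for k in range(1): s,T=tool(); print(s['ft_force'],s['moment'],T.T@s['moment'])"
```

```text
[-0.58951533  0.7188194   2.20463975] [-0.07925612 -0.10090985  0.00237823] [-0.025644    0.12572461 -0.00238582]
```

play_rows(moves="0 0 0.0005 0;0 0 0 0;0 0 0 0;0 0 0 0;0 0 0 0")

```text
clock: 51.28
tcp_pos: [0.4407, -0.0302, 0.0365]
tcp_rot: [3.057, -0.723, 0.0]
ft_force: [-0.0, 0.2, 4.2]
opening: 0.146
grasp_force: 49.7
```

```bash
python3 -c "
from h import *
s,T=tool(); print(s['ft_force'],T.T@s['moment'])"; python3 st.py; python3 tip.py -16 -81
```

```text
[-0.03353109  0.17787449  4.1929027 ] [-0.01435855  0.253178   -0.0109962 ]
band px [315.4  49.2] cradle x -13.7 y -80.3 xrange [-21.2  -7.7]
band px [201.3 102.6] cradle x -14.6 y -27.9 xrange [-21.4  -7.8]
band px [ 95.7 150. ] cradle x -14.8 y 24.5 xrange [-22.2  -7.4]
51.325 [ 0.4407 -0.0302  0.0365] [-0.8  0.1  3.9] 0.1537472841159677
51.325 [ 0.4407 -0.0302  0.0365] [-0.23  0.38 -0.66  0.53  0.   -2.91] [-0.8  0.1  3.9] 49.70159590244293 0.1537472841159677
0.77 tip in tool [0.0956 0.0002 0.    ] level est
tip [ 0.5256 -0.0727  0.0365] dir deg rel cradle -22.0 shift [ 0.0005 -0.0003  0.    ]
```

Steady 4 N on the brass band for over half a second. Next, copper.

play_rows(moves="0 0 -0.01 0;0 0 -0.015 0;-0.0101 -0.025 0 0;-0.0101 -0.025 0 0;0 0 0 0;0 0 0.012 0;0 0 0.006 0;0 0 0.002 0;0 0 0 0;0 0 0 0")

```text
clock: 52.68
tcp_pos: [0.445, 0.0234, 0.0416]
tcp_rot: [3.057, -0.724, 0.0]
ft_force: [0.4, -0.4, -0.9]
opening: 0.152
grasp_force: 49.1
```

```bash
python3 tip.py -16 -27; python3 st.py
```

```text
52.675 [0.445  0.0234 0.0416] [-0.11  0.38 -0.65  0.55 -0.   -2.79] [ 0.4 -0.4 -0.9] 49.136876463890076 0.15210767993409927
0.7 tip in tool [ 0.0951 -0.0001  0.    ] level est
tip [ 0.5299 -0.0191  0.0416] dir deg rel cradle -22.0 shift [ 0.0004 -0.0006  0.    ]
band px [434.9   9.8] cradle x -17.5 y -76.9 xrange [-21.5 -11.6]
band px [315.3  52.1] cradle x -13.7 y -26.3 xrange [-21.4  -7.7]
band px [205.7 103.7] cradle x -14.7 y 26.1 xrange [-22.1  -7.4]
52.825 [0.4451 0.0235 0.0417] [ 0.3  0.1 -0.6] 0.1506092476062903
```

Lower to about 0.0385, then on in steps.

play_rows(moves="0 0 0.001 0;0 0 0.001 0;0 0 0.001 0;0 0 0.001 0;0 0 0 0;0 0 0 0")

```text
clock: 53.58
tcp_pos: [0.445, 0.0236, 0.0375]
tcp_rot: [3.057, -0.723, 0.0]
ft_force: [-0.0, -0.3, 2.6]
opening: 0.15
grasp_force: 49.3
```

play_rows(moves="0 0 0.0008 0;0 0 0 0;0 0 0 0;0 0 0 0;0 0 0 0;0 0 0 0")

```text
clock: 54.32
tcp_pos: [0.445, 0.0236, 0.0367]
tcp_rot: [-3.057, 0.723, -0.0]
ft_force: [-0.9, 1.1, 3.9]
opening: 0.146
grasp_force: 49.6
```

Copper is touched (3.9 N). Now iron.

play_rows(moves="0 0 -0.01 0;0 0 -0.015 0;-0.0101 -0.025 0 0;-0.0101 -0.025 0 0;0 0 0 0;0 0 0.012 0;0 0 0.006 0;0 0 0.002 0;0 0 0 0;0 0 0 0")

```text
clock: 55.58
tcp_pos: [0.4495, 0.0772, 0.0418]
tcp_rot: [-3.057, 0.724, -0.0]
ft_force: [-1.0, -0.2, -0.7]
opening: 0.148
grasp_force: 49.1
```

```bash
python3 tip.py -16 27; python3 st.py
```

```text
55.575 [0.4495 0.0772 0.0418] [ 0.01  0.39 -0.62  0.56 -0.   -2.67] [-1.  -0.2 -0.7] 49.12305951118469 0.14756427591820906
0.82 tip in tool [ 0.0957 -0.0001  0.    ] level est
tip [0.5344 0.0346 0.0419] dir deg rel cradle -22.0 shift [ 0.0003 -0.0006  0.    ]
band px [434.7  10.1] cradle x -17.6 y -23.0 xrange [-21.7 -11.5]
band px [315.3  52.3] cradle x -13.7 y 27.7 xrange [-22.   -7.4]
55.725 [0.4495 0.0773 0.0419] [-0.4 -1.2 -0.2] 0.15185196341355428
```

play_rows(moves="0 0 0.001 0;0 0 0.001 0;0 0 0.001 0;0 0 0.001 0;0 0 0 0;0 0 0 0")

```text
clock: 56.48
tcp_pos: [0.4493, 0.0773, 0.0377]
tcp_rot: [-3.057, 0.723, -0.0]
ft_force: [-0.2, 0.1, 0.1]
opening: 0.152
grasp_force: 49.3
```

play_rows(moves="0 0 0.0008 0;0 0 0 0;0 0 0 0;0 0 0 0;0 0 0 0;0 0 0 0")

```text
clock: 57.22
tcp_pos: [0.4494, 0.0773, 0.0369]
tcp_rot: [-3.057, 0.723, -0.0]
ft_force: [-0.5, -0.5, 3.3]
opening: 0.15
grasp_force: 49.6
```

play_rows(moves="0 0 0.0003 0;0 0 0 0;0 0 0 0;0 0 -0.01 0;0 0 -0.03 0;0 0 -0.05 0;0 0 0 0;0 0 0 0")

```text
clock: 58.22
tcp_pos: [0.449, 0.0773, 0.1266]
tcp_rot: [3.057, -0.723, -0.0]
ft_force: [0.2, 0.7, -1.4]
opening: 0.153
grasp_force: 49.1
```

```bash
python3 - <<'E'
from h import *
s,T=tool(); d=np.r_[np.array([.5285,.3337])-s["tcp_pos"][:2],0]; print(s["tcp_pos"],s["opening"],s["grasp_force"],s["joints"].round(2),(T.T@d).round(4))
E
python3 tip.py -16 27; python3 st.py
```

```text
[0.44904596 0.07732069 0.1265722 ] 0.15345996119144778 49.140297174453735 [ 0.01  0.27 -0.52  0.78  0.   -2.67] [-0.0439 -0.2648 -0.    ]
58.225 [0.449  0.0773 0.1266] [ 0.01  0.27 -0.52  0.78  0.   -2.67] [ 0.2  0.7 -1.4] 49.140297174453735 0.15345996119144778
0.61 tip in tool [ 0.0952  0.0002 -0.    ] level est
tip [0.534  0.0348 0.1266] dir deg rel cradle -22.0 shift [ 0.0007 -0.0007 -0.    ]
band px [468.9   9.7] cradle x -15.6 y -77.6 xrange [-21.2  -8.9]
band px [391.1  42.5] cradle x -14.8 y -25.4 xrange [-21.4  -8.3]
band px [308.2  74.8] cradle x -12.4 y 33.1 xrange [-20.6  -7.5]
58.375 [0.4483 0.0773 0.1256] [ 0.3  0.4 -0.2] 0.1463058490374868
```

All three bands are still in place and the pen is still held. I carry it back and turn it.

play_rows(moves="-0.0088 -0.053 0 0;-0.0088 -0.053 0 0;-0.0088 -0.053 0 0;-0.0088 -0.053 0 0;-0.0088 -0.053 0 0;0 0 0 0.186;0 0 0 0.186;0 0 0 0.186;0 0 0 0.186;0 0 0 0.186;0 0 0 0.186;0 0 0 0.186;0 0 0 0.186;0 0 0 0.186;0 0 0 0.186;0 0 0 0.186;0 0 0 0.186;0 0 0 0.186;0 0 0 0.186;0 0 0 0")

```text
clock: 60.88
tcp_pos: [0.5281, 0.3336, 0.1254]
tcp_rot: [0.116, -3.138, 0.001]
ft_force: [-0.3, -0.3, -0.7]
opening: 0.148
grasp_force: 49.3
```

play_rows(moves="0 0 0 0;0 0 0 0")

```text
clock: 61.12
tcp_pos: [0.5286, 0.3339, 0.1263]
tcp_rot: [0.118, -3.139, 0.0]
ft_force: [-0.1, -0.2, -0.9]
opening: 0.151
grasp_force: 49.3
```

```bash
python3 - <<'E'
from h import *
s,T=tool(); d=np.r_[np.array([.5285,.3337])-s["tcp_pos"][:2],0]; a=np.arctan2(-T[1,0],-T[0,0]); print(s["tcp_pos"],s["opening"],s["grasp_force"],(T.T@d).round(4),"yaw",a,"turn",a-.0745)
i=camera_info("wrist"); capture("wrist")
for m in masks_of("wrist","pen_rest")[:1]:
    P=px2w(i,np.argwhere(m["region"])[:,::-1],.02)[:,:2]; print(m["conf"],cv2.minAreaRect((P*1e3).astype(np.float32)))
for m in masks_of("wrist","pen")[:1]:
    P=px2w(i,np.argwhere(m["region"])[:,::-1],s["tcp_pos"][2]); Q=(P-s["tcp_pos"])@T; k=np.argsort(-Q[:,0])[:6]; print(m["conf"],Q[k].mean(0).round(4))
E
```

```text
[0.52856394 0.3338957  0.12631426] 0.1509518638245702 49.25160527229309 [ 0.0001 -0.0002  0.    ] yaw 0.07535519359551202 turn 0.0008551935955120188
0.64 ((514.9183349609375, 332.18341064453125), (94.03520202636719, 47.00486755371094), 3.9931890964508057)
0.71 [ 0.0948 -0.0004  0.    ]
```

play_rows(moves="0 0 0.04 0;0 0 0.035 0;0 0 0.015 0;0 0 0 0;0 0 0.003 0;0 0 0.002 0;0 0 0.002 0;0 0 0 0;0 0 0 0")

```text
clock: 62.4
tcp_pos: [0.5288, 0.334, 0.0297]
tcp_rot: [-0.115, 3.139, 0.0]
ft_force: [0.7, -0.6, 0.0]
opening: 0.15
grasp_force: 49.3
```

play_rows(moves="0 0 0.0008 0;0 0 0 0;0 0 0 0")

```text
clock: 62.78
tcp_pos: [0.5287, 0.334, 0.0288]
tcp_rot: [-0.115, 3.139, -0.0]
ft_force: [1.1, -0.1, -0.0]
opening: 0.15
grasp_force: 49.3
```

play_rows(moves="0 0 0.0007 0;0 0 0 0;0 0 0 0")

```text
clock: 63.15
tcp_pos: [0.5287, 0.3339, 0.0281]
tcp_rot: [0.115, -3.139, 0.0]
ft_force: [-0.8, -0.1, 0.3]
opening: 0.152
grasp_force: 49.3
```

play_rows(moves="0 0 0 0;0 0 0 0;0 0 0 0;0 0 0 0;0 0 -0.02 0;0 0 -0.04 0;0 0 -0.05 0;0.01 0 -0.05 0;0.02 0 0 0;0 0 0 0;0 0 0 0", hand=0.4)

```text
clock: 64.53
tcp_pos: [0.499, 0.3317, 0.1876]
tcp_rot: [0.115, -3.139, 0.001]
ft_force: [0.7, -0.3, 0.7]
opening: 0.6
grasp_force: 0.0
```

```bash
python3 pen.py; python3 st.py
```

```text
64.525 [0.499  0.3317 0.1876] [ 0.46  0.46 -0.04  1.07 -0.    0.39]
pen 0.89 [314.4, 119.2, 14.4, 167.6] [519.1 333.5] [170.6  15.6] 4.1
pen_rest 0.96 [295.6, 155.8, 49.3, 118.2] [525.9 333.5] [123.6  48. ] 4.6
red 1373 ext [-0.0542  0.0787] ends [0.4692 0.3293] [0.6018 0.3387] yaw 0.0704
origin [0.5291 0.3336] shift [-0.0302 -0.0003 -0.    ] turn 0.0027
band px [ 18.2 206.6] cradle x -15.1 y 31.3 xrange [-24.1  -6.6]
64.725 [0.499  0.3316 0.1874] [ 0.1 -0.4  1. ] 0.5972900750268234
```

Pen is back in its rest at the same pose. A last check of the rods from above.

play_rows(moves="0.012 -0.055 -0.01 0;0.012 -0.055 -0.01 0;0.012 -0.055 -0.01 0;0.012 -0.055 -0.01 0;0.012 -0.055 -0.01 0;0.012 -0.055 -0.01 0;0 0 0 0;0 0 0 0;0 0 0 0", hand=0)

```text
clock: 65.85
tcp_pos: [0.451, -0.0016, 0.2478]
tcp_rot: [0.117, -3.139, -0.001]
ft_force: [-0.1, 0.1, -0.9]
opening: 0.997
grasp_force: 0.0
```

```bash
python3 st.py; python3 - <<'E'
from h import *
import pl
i=camera_info("wrist"); im=capture("wrist")
for y in (-81,-27,27,81):
    o=[]
    for x in range(44,76,2):
        u,v=w2px(i,[[*pl.tgt(x/1e3,y/1e3),.03]])[0].round().astype(int); o.append((x,im[v,u].tolist()) if 0<=v<400 else 0)
    print(y,o)
E
```

```text
band px [258.3 235.7] cradle x -14.2 y -80.0 xrange [-20.2  -8.2]
band px [301.6 242. ] cradle x -14.1 y -26.6 xrange [-20.6  -7.7]
band px [344.2 248. ] cradle x -14.4 y 26.5 xrange [-22.5  -6.4]
65.9 [ 0.451  -0.0015  0.2478] [-0.   0.3  0.5] 1.0033918193489262
-81 [(44, [253, 238, 118]), (46, [254, 238, 117]), (48, [253, 237, 119]), (50, [253, 237, 116]), (52, [253, 238, 118]), (54, [253, 237, 115]), (56, [254, 239, 120]), (58, [254, 240, 120]), (60, [253, 238, 117]), (62, [254, 238, 119]), (64, [254, 238, 117]), (66, [254, 239, 116]), (68, [255, 243, 121]), (70, [169, 129, 61]), (72, [93, 60, 36]), (74, [109, 67, 47])]
-27 [(44, [224, 139, 98]), (46, [226, 145, 102]), (48, [225, 140, 97]), (50, [224, 144, 100]), (52, [227, 142, 102]), (54, [225, 144, 102]), (56, [228, 146, 104]), (58, [225, 141, 103]), (60, [223, 140, 99]), (62, [225, 142, 99]), (64, [224, 139, 99]), (66, [227, 142, 99]), (68, [224, 137, 98]), (70, [161, 99, 65]), (72, [81, 45, 23]), (74, [138, 84, 54])]
27 [(44, [59, 59, 59]), (46, [58, 55, 60]), (48, [56, 53, 54]), (50, [57, 58, 57]), (52, [62, 57, 60]), (54, [60, 56, 57]), (56, [57, 62, 61]), (58, [60, 57, 60]), (60, [50, 49, 50]), (62, [50, 46, 47]), (64, [55, 53, 54]), (66, [51, 51, 53]), (68, [66, 51, 46]), (70, [81, 55, 40]), (72, [86, 49, 31]), (74, [118, 73, 53])]
81 [(44, [212, 202, 196]), (46, [212, 201, 195]), (48, [212, 202, 196]), (50, [215, 201, 198]), (52, [213, 200, 197]), (54, [218, 205, 202]), (56, [210, 197, 193]), (58, [124, 103, 95]), (60, [92, 64, 49]), (62, [86, 50, 36]), (64, [87, 51, 32]), (66, [84, 52, 34]), (68, [90, 55, 40]), (70, [84, 48, 33]), (72, [99, 61, 36]), (74, [159, 96, 64])]
```

All three rods run right up to the plate. No gap shows and their ends line up. Handing in.

```bash
python3 -c "
from cell import *
print(close_job())"
```

```text
the job is handed in; nothing more can be done
None
```

I handed the job in at about 66 s: the brass, copper and iron rods (no steel rod was on the bench) lie in grooves 1–3 against the plate, each blue band was touched in order at about 3–4 N, and the pen is back in its rest; no verdict was returned.

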